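Tighten the deep clamp nut

TASK

Clamp the amplifier module in the stand: lift the latch bar over its red catch, swing the yellow dust cover well aside, and use the long blue-handled socket driver to turn the square nut at the bottom of the tilted bore clockwise until it is fully home at its stop. Then stand the blue driver upright in its rack again, swing the cover back shut and let the bar drop behind its catch. Leave the red driver and the other things on the bench where they are.

Things in the scene. Friction and masses are not known exactly. Their poses are not given: they have to be found in the camera images.
- stand: The fixed clamping stand. Origin: centre line, on the bench, 15 mm behind the bore mouth; z up, x away from the robot. Base plate 220 x 110 x 12 mm, from x = -80 to +140 mm. A black amplifier module, 99 mm wide, 102 mm high, stands behind the bored housing at x = 86 to 121 mm between a wall and a moving jaw; leave it there. Nothing of the stand is over 160 mm high but the knob of the open cover (190).
- housing: Bored aluminium housing on the stand, fixed, leaning 25 degrees from vertical with its mouth towards the robot. Origin: centre of the bore mouth, in the plane of its round flange (112 mm diameter), 126 mm above the bench. z points out along the bore axis; x up the slope, away from the robot; y left. The bore is 45 mm in diameter, 90 mm deep, with a mouth countersunk to 59 mm over 8 mm.
- bore_floor (a point): Centre of the bore's floor, 90 mm below its mouth, under the nut. The brass nut stands on it on the bore axis: a 2 mm round washer, then a square 18 x 18 mm from 2 to 16 mm above the floor, then a round cone, 18 to 10 mm in diameter, up to its top 21 mm above the floor.
- nut (a joint): Angle of the square nut, rad: grows as it is turned CLOCKWISE seen looking into the bore. Hard stop (fully home) at 1.25; starts between 0 and 0.3. At 0 its flats are square with the housing's x and y axes; at q it is turned by -q about the housing's z. Friction 0.1 N m. It moves the stand's jaw by 6 mm per rad.
- cover (a joint): Swing angle of the yellow dust cover, rad: 0 shut over the bore, grows as it swings to the left (to the housing's +y, clockwise seen from above), at most 1.6. It turns in the plane of the flange and stays where it is left (friction 0.07 N m). Its 64 mm disc, 5 mm thick, lies within 8 mm of the flange; swing it to about 1.3 to clear the bore for the driver.
- cover_pin (a point): Pivot of the cover: on the flange plane at x = +48, y = 0 mm of the housing; the axis is the housing's z.
- latch_bar (a joint): Lift angle of the latch bar, rad: 0 lying down, grows as its knob end is lifted, at most 0.7; falls back by its weight. Steel bar 90 x 14 x 6 mm, hinged crosswise on the cover 28 mm from the pin, 12 mm above the flange, pointing away from the pin. It clears the catch above 0.14 rad (knob raised 12 mm; 18 is safe). Once the cover is past 0.3 rad it may lie down again.
- catch_top (a point): Top of the red catch, a block 8 (x) x 7 (y) x 16 mm (high) fixed on the flange, on the left of the shut latch bar with a 2 mm gap. It keeps the cover shut while the bar lies down.
- bar_knob (a point): Grip centre of the black round upright knob (18 mm diameter; it reaches from 18 mm below to 14 mm above this point) on the free end of the latch bar, 110 mm from the cover's pin, 82 mm from the bar's hinge. z is the knob's axis, x points along the bar to the pin. Shut, it is at x = -62, y = 0, z = +33 mm of the housing.
- blue_mid (a point): Middle of the blue-handled socket driver, 180 mm long, about 160 g; grip it firmly. z points from socket to handle. Handle: square 30 x 30 mm, 50 long, centred 65 mm above this point, flats parallel to the driver's x and y. Shaft 15 mm thick. It starts upright in either pocket of the rack, turned up to 0.5 rad from square with the rack; the red driver is in the other.
- blue_tip (a point): Centre of the blue driver's socket mouth, 90 mm below blue_mid on its axis; the socket is 35 mm across outside and has a square 21 x 21 mm opening, 24 mm deep, flats parallel to those of the handle. Fully on the nut, this point is 88 mm below the bore mouth.
- red_mid (a point): Middle of the red-handled driver, 140 mm long, with the same handle and socket. Leave it in its pocket.
- rack: Grey driver rack, fixed, block 76 (x) x 156 (y) x 52 mm high. Origin: centre of its underside, z up, y along the row of pockets.
- pocket_0 (a point): Centre of the floor of the rack's pocket at y = -40 mm of the rack: 44 mm in diameter, 44 mm deep, floor 8 mm above the bench.
- pocket_1 (a point): Same for the pocket at y = +40 mm of the rack.
- cup_mid (a point): Centre of the bamboo cup (94 mm diameter, 105 tall), loose bystander.
- bottle_mid (a point): Centre of the amber bottle with a red nozzle (34 mm diameter, 106 tall) at the front middle of the bench, loose bystander (another stands far back right).
- tape_mid (a point): Centre of the yellow tape roll lying flat (65 mm diameter, 18 tall), loose bystander.
- carton_mid (a point): Centre of the small open white carton (57 x 66 x 70 mm tall), loose bystander.

How it is judged:
By the outcome, as a careful person would: the job done as asked, in the order asked, and still so for the second after the job is handed in, with the robot touching nothing.
It also fails if it takes over 72 s, if anything falls off the work surface, if the arm or the gripper's body presses on something with over 40 N, if the wrist force passes 120 N, or if a joint passes its speed limit or range.

ROBOT

A 6-joint arm with a two-finger parallel gripper is mounted at the origin on a cart in front of the work surface, level with it; the furniture and walls round the work are solid. World frame = base frame: x ahead of the robot, y to its left, z up, the work surface at z = 0. Lengths are in m, angles in rad, forces in N, time in s.
With the tool pointing down it reaches from about 0.3 to 0.85 m from the base axis. Payload 5.4 kg.
Tool frame: the origin (TCP) lies at the very end of the fingers, on their centre line; the grasp point (between the pads) lies manip.grip_depth behind it (manip.grip_depth is the distance from the TCP to the grasp point, in m); z points along the fingers, y is the line along which they close (so a half turn about z gives the same grasp; the last joint's range is limited). The gripper opens to 85 mm and grips with 20 to 120 N. Pads are 22 mm wide; open, the fingers measure 114 mm over their backs; the gripper's body (76 mm by 85 mm) begins 54 mm behind the grasp point. The pads swing forward as they close: fully open they stand 13 mm farther back than shut.
Start: joints at [1.136, 0.158, 1.597, -0, 1.386, -0.21], TCP at [0.128, 0.561, 0.231] pointing down, gripper open.
Joint ranges: [-2.91, 2.91], [-0.94, 2.29], [0.18, 2.7], [-1.29, 4.43], [0.17, 2.64], [-3, 3]. Speed limits (rad/s): [2.57, 2.57, 3.14, 3.14, 3.14, 3.14].

INTERFACE

Orientations are given as a unit quaternion [w, x, y, z].
In Python, from workcell import manip gives the robot as it stands. The module is installed in compiled form; this text tells all that it offers.
- The arm moves only by the tool jog_arm, never from a script. Its argument "moves" is a list of rows, each a list of 7 numbers: the shift along the tool's x, y, z normalised to -1 to 1, where 1 is 0.025 m, then the turn, a rotation vector about the tool's x, y, z normalised to -1 to 1, where 1 is 0.1 rad, then the closure, from -1 (fully open) to 1 (shut), so that 0 is half open. A call has 1 to 8 rows; each row shifts and turns the commanded pose from where the row before left it, along the tool's axes as they then stand; what a row does not reach is not made up. A row lasts 1/10 s, in which the tool goes at most 50 mm and 8.59 degrees, less where a joint would pass 70% of its speed; a pose out of reach is approached as far as the arm can. A call with a number of a shift or a turn outside -1 to 1 is refused whole. A call with a gripper value outside its range is refused whole. The fingers move at their own pace and stop on an object; "squeeze" is the grip in N (left out, the last holds). Time passes only in rows, so rows that do not move let the fingers close. It gives the time, the measured TCP pose, the force, the opening and the grip force at its end, in the units of the state.
- manip.get_state(): the state, without advancing time (a new reading comes with each control period).
- manip.snapshot(name): name is "side" or "top" or "wrist"; returns the picture (400x640x3 uint8, blue, green, red); there is no depth.
- manip.camera_info(name): a dict with "fx", "fy", "cx", "cy" (pixels), "extrinsics" (4x4, takes a point from world to camera coordinates). Camera axes: x right, y down, z forward; pixel columns grow to the right and rows downward; lengths in m; the calibration is good to about 2 mm. A picture is of the moment at which its call begins: read the wrist's pose just before it. camera_info takes no time and is no camera call; for the wrist camera it gives the pose at the moment of the call.
- manip.hand_in(): hands the job in; it is judged then, once.
The state is a dict: "clock": time; "joints": joint angles; "qd": joint speeds; "tau": joint torques, N m; "eef_pos": TCP position; "ee_rot": TCP orientation; "wrist_force": force on the tool from outside, world axes, zero at the start; "moment": the same for the moment, N m; "width": finger opening in m; "grasp_force": force on a finger pad.
Only numpy, scipy, OpenCV 4.12 (cv2) and the standard library are available. Lean on these libraries where they do the work, as an engineer would, in place of code of your own. Each camera call takes 0.05 s, during which the arm holds its last target. There are 200 camera calls.

## Working session

There is one attempt and no reset: what is moved stays moved. The work goes in short steps, Python scripts to look and compute and a tool call to move; the robot and the scene stay as the last step left them, time stands still between calls to the robot, and variables do not carry over. Pictures are saved under pics/ and viewed, at most 10 in all, crops included, and the job is handed in when it is done.

Besides the shell and the picture viewer there is one more tool, called by a JSON object that holds its "method" and its "body", one argument or row to a line. jog_arm: Moves the arm, as the interface text tells. Scaled input: -1 to 1 covers 0.025 m each way for a shift and 0.1 rad each way for a turn. Its arguments: {"type":"object","properties":{"moves":{"type":"array","items":{"type":"array","items":{"type":"number"}}},"squeeze":{"type":"number"}},"required":["moves"]}

```bash
ls; mkdir -p pics
python3 - <<'E'
from workcell import manip
import cv2,numpy as np
np.set_printoptions(precision=4,suppress=True)
print(manip.get_state(), manip.grip_depth)
for n in("side","top","wrist"):
    im=manip.snapshot(n); cv2.imwrite(f"pics/{n}0.png",im); c=manip.camera_info(n)
    print(n,c["fx"],c["fy"],c["cx"],c["cy"]);print(c["extrinsics"])
E
```

```text
pics
{'clock': 0.0, 'joints': array([ 1.1359,  0.1591,  1.5982,  0.    ,  1.3862, -0.2101]), 'qd': array([-0.0008,  0.0018, -0.0009, -0.0011, -0.001 , -0.0003]), 'tau': array([ -0.0012, -39.5983, -33.144 ,  -0.0002,   0.0083,  -0.    ]), 'eef_pos': array([0.1279, 0.56  , 0.2303]), 'ee_rot': array([-0.0003,  0.1121,  0.9937, -0.0009]), 'wrist_force': array([-0.7664, -0.2682, -0.16  ]), 'moment': array([0.0183, 0.0524, 0.0051]), 'grasp_force': 0.0, 'width': 0.08553383063422955} 0.0187
side 394.7055944865492 394.7055944865492 319.3137428422985 200.75225350385676
[[ 0.9722 -0.2343 -0.0036 -0.5032]
 [-0.0978 -0.3917 -0.9149  0.167 ]
 [ 0.2129  0.8898 -0.4037  0.9781]
 [ 0.      0.      0.      1.    ]]
top 458.07229349162185 458.07229349162185 319.3416859829913 196.29487297327987
[[-0.0153 -0.9999  0.0046  0.0058]
 [-0.9873  0.0144 -0.1579  0.5268]
 [ 0.1578 -0.0069 -0.9874  1.2702]
 [ 0.      0.      0.      1.    ]]
wrist 299.23760280685894 299.23760280685894 321.0097919838879 198.80734147878044
[[ 0.2223  0.975  -0.0016 -0.5738]
 [ 0.9404 -0.214   0.2644 -0.0351]
 [ 0.2575 -0.0603 -0.9644  0.3784]
 [ 0.      0.      0.      1.    ]]
```

View pics/top0.png

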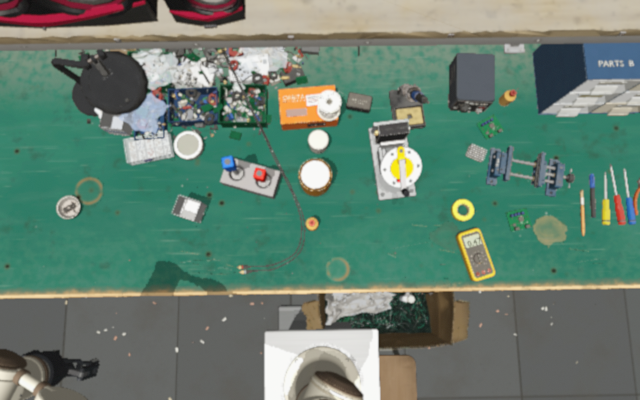

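View pics/side0.png

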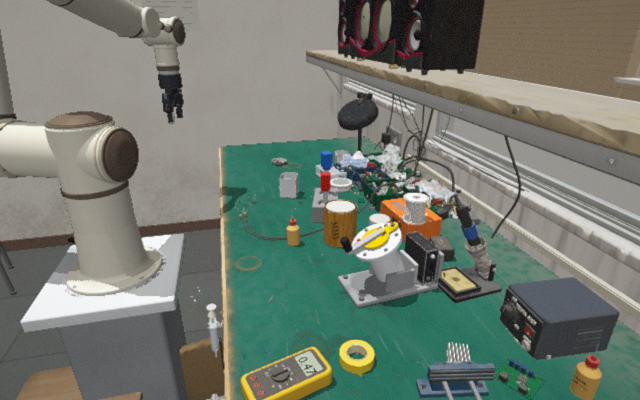

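The top view shows the stand at about (396,160) with its yellow cover at (401,166), the rack at (250,178), the blue handle at (228,163) and the red one at (260,175). The side view agrees: the knob at (347,243) points towards the robot. I'll take a closer look at both.

```bash
cat > h.py <<'E'
import numpy as np,cv2
from workcell import manip
from scipy.spatial.transform import Rotation as R
np.set_printoptions(precision=4,suppress=True)
def ray(c,px):
    E=np.array(c["extrinsics"]);d=np.array([(px[0]-c["cx"])/c["fx"],(px[1]-c["cy"])/c["fy"],1.])
    return -E[:3,:3].T@E[:3,3],E[:3,:3].T@d
def onz(c,px,z):
    o,d=ray(c,px);return o+d*(z-o[2])/d[2]
def proj(c,p):
    E=np.array(c["extrinsics"]);q=E[:3,:3]@np.asarray(p)+E[:3,3]
    return np.array([c["fx"]*q[0]/q[2]+c["cx"],c["fy"]*q[1]/q[2]+c["cy"]])
def tri(c1,p1,c2,p2):
    o1,d1=ray(c1,p1);o2,d2=ray(c2,p2)
    s=np.linalg.lstsq(np.stack([d1,-d2],1),o2-o1,rcond=None)[0]
    a,b=o1+s[0]*d1,o2+s[1]*d2;return (a+b)/2,np.linalg.norm(a-b)
def blobs(im,lo,hi,roi,amin=15):
    x0,y0,x1,y1=roi;m=cv2.inRange(cv2.cvtColor(im,cv2.COLOR_BGR2HSV),lo,hi)
    k=np.zeros_like(m);k[y0:y1,x0:x1]=m[y0:y1,x0:x1]
    cs,_=cv2.findContours(k,cv2.RETR_EXTERNAL,cv2.CHAIN_APPROX_NONE)
    return sorted([c for c in cs if cv2.contourArea(c)>=amin],key=cv2.contourArea,reverse=True)
def Rt():
    s=manip.get_state();return np.array(s["eef_pos"]),R.from_quat(np.roll(s["ee_rot"],-1))
E
python3 - <<'E'
from h import *
t=cv2.imread("pics/top0.png");s=cv2.imread("pics/side0.png");C=manip.camera_info("top");S=manip.camera_info("side")
a=cv2.resize(t[110:210,350:450],None,fx=4,fy=4,interpolation=2);b=cv2.resize(t[140:210,205:305],None,fx=4,fy=4,interpolation=2)
d=cv2.resize(s[210:310,330:450],None,fx=3.3,fy=3.3,interpolation=2);e=np.zeros((600,800,3),np.uint8)
e[:400,:400]=a;e[:280,400:]=b;e[280:280+330-10,400:796]=d[:320,:396];cv2.imwrite("pics/c0.png",e)
col=dict(blue=((100,120,60),(125,255,255)),red=((0,150,80),(6,255,255)),yel=((20,120,120),(35,255,255)))
for n,im,roi in(("blue",t,(205,140,305,210)),("red",t,(205,140,305,210)),("yel",t,(370,120,430,210)),("red",t,(370,120,430,210)),("blue",s,(300,140,345,180)),("red",s,(310,165,345,200)),("yel",s,(340,210,410,270))):
    for c in blobs(im,*col[n],roi,5)[:2]: print(n,cv2.contourArea(c),cv2.minAreaRect(c),cv2.boundingRect(c))
E
```

```text
blue 157.0 ((227.80770874023438, 163.0384521484375), (14.904827117919922, 12.94366455078125), 78.69007110595703) (221, 155, 15, 16)
red 109.5 ((259.6499938964844, 174.54998779296875), (11.70042610168457, 12.016654968261719), 18.434947967529297) (254, 168, 13, 13)
yel 260.0 ((399.0692138671875, 163.24615478515625), (30.016401290893555, 21.954145431518555), 60.2551155090332) (391, 146, 22, 33)
blue 159.0 ((326.0, 160.0), (18.0, 10.0), 90.0) (321, 151, 11, 19)
red 123.5 ((325.0, 181.0), (8.0, 18.0), 0.0) (321, 172, 9, 19)
yel 268.5 ((382.6416320800781, 236.26060485839844), (11.65345287322998, 40.46231460571289), 46.54815673828125) (364, 221, 35, 28)
yel 34.0 ((370.1292419433594, 231.1067352294922), (3.497992992401123, 21.093957901000977), 57.9946174621582) (362, 227, 19, 12)
```

View pics/c0.png

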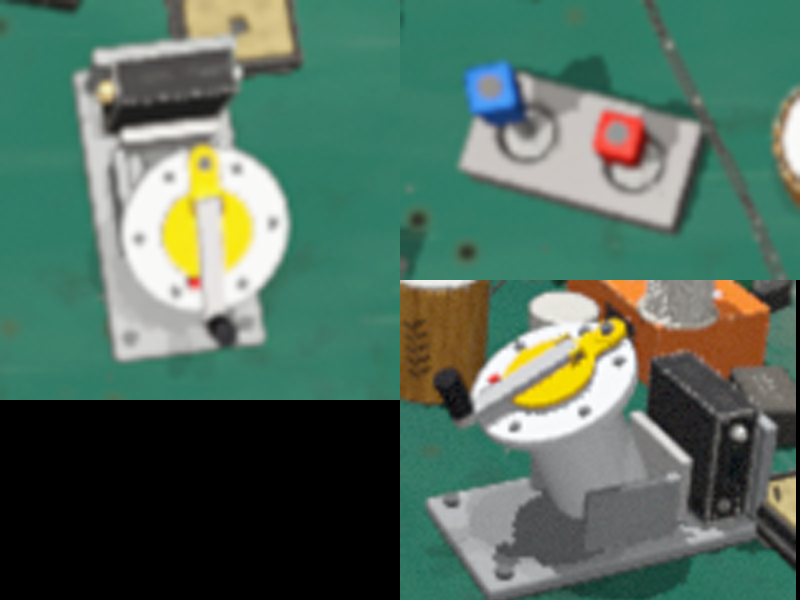

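The crops show the stand with its bar lying shut, catch at top-px ~(398,181) and knob at ~(406,192). The blue handle leans outwards in the view, in the left pocket, and the rack's top corners are at ~(220,182), (274,197.5) and (280.8,170.8).

Run:
```python
from h import *
t=cv2.imread("pics/top0.png");s=cv2.imread("pics/side0.png");C=manip.camera_info("top");S=manip.camera_info("side")
# rack
P=[onz(C,p,.052) for p in((220,182),(274,197.5),(280.75,170.75))]
print("rack",P,np.linalg.norm(P[1]-P[0]),np.linalg.norm(P[2]-P[1]))
c=(P[0]+P[2])/2; y=(P[0]-P[1])/np.linalg.norm(P[0]-P[1]);yaw=np.arctan2(-y[0],y[1]);print("ctr",c,"yaw",yaw,"pockets",c-.04*y,c+.04*y)
print("blue tri",tri(C,(227.8,163),S,(326,160)),"red",tri(C,(259.6,174.5),S,(325,181)))
# stand base plate edges
q=lambda x,y:(350+x/4,110+y/4)
A,B,D=[onz(C,q(*p),.012) for p in((76,75),(117,360),(265,343))]
print("plate",A,B,D,np.linalg.norm(A-B),np.linalg.norm(B-D), "yaw",np.arctan2((A-B)[1],(A-B)[0]), np.arctan2(-(B-D)[0],(B-D)[1]))
# flange
hsv=cv2.cvtColor(t,cv2.COLOR_BGR2HSV);m=cv2.inRange(hsv,(0,0,215),(180,60,255))|cv2.inRange(hsv,(20,120,120),(35,255,255))
k=np.zeros_like(m);k[142:190,376:426]=m[142:190,376:426]
cs,_=cv2.findContours(k,cv2.RETR_EXTERNAL,cv2.CHAIN_APPROX_NONE);e=cv2.fitEllipse(cv2.convexHull(max(cs,key=cv2.contourArea)));print(e)
f=onz(C,e[0],.126);print("flange c",f)
ym=(A-B)/np.linalg.norm(A-B);print("origin from plate:",(A+D)/2-.03*ym, "mouth",(A+D)/2-.045*ym)
# catch/knob triangulate (crop px)
print(tri(C,q(205,165),S,(330+(617-400)/3.3,210+(327-280)/3.3)),"pin")
print(tri(C,q(194,283),S,(330+(494-400)/3.3,210+(379-280)/3.3)),"catch")
print(tri(C,q(224,330),S,(330+(452-400)/3.3,210+(395-280)/3.3)),"knob")
```

```text
rack [array([0.5706, 0.2808, 0.052 ]), array([0.5236, 0.1268, 0.052 ]), array([0.6009, 0.1074, 0.052 ])] 0.1610136920442715 0.07971266918279393
ctr [0.5857 0.1941 0.052 ] yaw -0.2962856229163266 pockets [0.5741 0.1558 0.052 ] [0.5974 0.2324 0.052 ]
blue tri (array([0.5991, 0.2388, 0.1581]), np.float64(0.0029682367836899744)) red (array([0.5756, 0.1599, 0.1182]), np.float64(0.0025797929011521273))
plate [ 0.7347 -0.1545  0.012 ] [ 0.518  -0.1775  0.012 ] [ 0.529  -0.2866  0.012 ] 0.21794155058190715 0.10960729548232756 yaw 0.10581012448313731 0.10072918517536278
((400.7756652832031, 166.85943603515625), (39.27823257446289, 41.39908981323242), 35.17692565917969)
flange c [ 0.5908 -0.2233  0.126 ]
origin from plate: [ 0.6021 -0.2237  0.012 ] mouth [ 0.5871 -0.2253  0.012 ]
(array([ 0.6307, -0.2223,  0.1538]), np.float64(0.007310560931627324)) pin
(array([ 0.5532, -0.216 ,  0.123 ]), np.float64(7.069069662942318e-05)) catch
(array([ 0.5195, -0.2341,  0.126 ]), np.float64(0.0014617140539502115)) knob
```

```bash
cat >> h.py <<'E'
from scipy.linalg import expm,logm
def T(p,r):
    M=np.eye(4);M[:3,:3]=r.as_matrix();M[:3,3]=p;return M
def cur(): p,r=Rt();return T(p,r)
def plan(A,B,n=None):
    X=np.linalg.inv(A)@B;L=np.real(logm(X))
    for k in range(n or 1,400):
        D=expm(L/k);row=np.r_[D[:3,3]/.025,R.from_matrix(D[:3,:3]).as_rotvec()/.1]
        if np.abs(row).max()<=.99 or n: break
    Z=[(A@expm(L*i/8))[:3,3] for i in range(9)]
    print(k,"rows",np.round(row,3).tolist(),"end",B[:3,3],"zmin",min(z[2] for z in Z));return B
# stand
YAW=.104;O=np.array([.589,-.2243,.126]);
def H(): return T(O,R.from_euler("zy",[YAW,-np.radians(25)]))
GD=manip.grip_depth
def tool_h(p,q,g=1):   # tool with z=-z_h, y along housing y turned by -q (clockwise); p = grasp point in housing
    # frame: tool y = +g*y_h, z=-z_h, x = y x z
    M=np.array([[-g,0,0],[0,g,0],[0,0,-1.]]);r=R.from_euler("z",-q)*R.from_matrix(M)
    return H()@T(np.array(p)+[0,0,-GD],r)
E
python3 - <<'E'
from h import *
print(H()@[-.062,0,.033,1],H()[:3,2])
B=tool_h((-.062,0,.037+.08),0);print(B)
plan(cur(),B)
E
```

```text
[ 0.5192 -0.2307  0.1298  1.    ] [-0.4226 -0.      0.9063]
[[-0.9014 -0.0941  0.4226  0.4916]
 [-0.1038  0.9946  0.     -0.2307]
 [-0.4203 -0.0439 -0.9063  0.189 ]
 [ 0.      0.      0.      1.    ]]
32 rows [-0.503, -0.96, 0.172, -0.009, -0.137, -0.101] end [ 0.4916 -0.2307  0.189 ] zmin 0.1784766102153402
```

```bash
sed -i 's/"zy"/"ZY"/' h.py
python3 - <<'E'
from h import *
print(H()@[-.062,0,.033,1],H()[:3,2])
B=tool_h((-.062,0,.037+.08),0);A=cur()
M=A.copy();M[:3,3]=[.45,-.10,.24]
plan(A,M);plan(M,B)
E
```

```text
[ 0.5192 -0.2316  0.1297  1.    ] [-0.4203 -0.0439  0.9063]
24 rows [-0.768, -0.953, -0.015, -0.0, -0.0, 0.0] end [ 0.45 -0.1   0.24] zmin 0.23052534409476097
6 rows [-0.294, -0.88, 0.393, -0.122, -0.722, -0.539] end [ 0.4918 -0.2344  0.1889] zmin 0.18888772323777928
```

{"method": "jog_arm", "body": {
  "moves": [
    [-0.77, -0.95, -0.015, 0, 0, 0, -1],
    [-0.77, -0.95, -0.015, 0, 0, 0, -1],
    [-0.77, -0.95, -0.015, 0, 0, 0, -1],
    [-0.77, -0.95, -0.015, 0, 0, 0, -1],
    [-0.77, -0.95, -0.015, 0, 0, 0, -1],
    [-0.77, -0.95, -0.015, 0, 0, 0, -1],
    [-0.77, -0.95, -0.015, 0, 0, 0, -1],
    [-0.77, -0.95, -0.015, 0, 0, 0, -1]
  ]
}}

```text
clock: 0.95
eef_pos: [0.2361, 0.3397, 0.234]
ee_rot: [-0.0, 0.112, 0.994, -0.0]
wrist_force: [1.0, 0.7, 0.0]
width: 0.0855
grasp_force: 0.0
```

{"method": "jog_arm", "body": {
  "moves": [
    [-0.77, -0.95, -0.015, 0, 0, 0, -1],
    [-0.77, -0.95, -0.015, 0, 0, 0, -1],
    [-0.77, -0.95, -0.015, 0, 0, 0, -1],
    [-0.77, -0.95, -0.015, 0, 0, 0, -1],
    [-0.77, -0.95, -0.015, 0, 0, 0, -1],
    [-0.77, -0.95, -0.015, 0, 0, 0, -1],
    [-0.77, -0.95, -0.015, 0, 0, 0, -1],
    [-0.77, -0.95, -0.015, 0, 0, 0, -1]
  ]
}}

```text
clock: 1.75
eef_pos: [0.344, 0.1202, 0.2372]
ee_rot: [0.0, 0.112, 0.994, 0.0]
wrist_force: [1.7, -0.3, 0.1]
width: 0.0853
grasp_force: 0.0
```

{"method": "jog_arm", "body": {
  "moves": [
    [-0.77, -0.95, -0.015, 0, 0, 0, -0.4],
    [-0.77, -0.95, -0.015, 0, 0, 0, -0.4],
    [-0.77, -0.95, -0.015, 0, 0, 0, -0.4],
    [-0.77, -0.95, -0.015, 0, 0, 0, -0.4],
    [-0.77, -0.95, -0.015, 0, 0, 0, -0.4],
    [-0.77, -0.95, -0.015, 0, 0, 0, -0.4],
    [-0.77, -0.95, -0.015, 0, 0, 0, -0.4],
    [-0.77, -0.95, -0.015, 0, 0, 0, -0.4]
  ]
}}

```text
clock: 2.55
eef_pos: [0.4517, -0.0993, 0.24]
ee_rot: [-0.0, 0.112, 0.994, 0.0]
wrist_force: [0.8, -0.6, -0.0]
width: 0.0597
grasp_force: 0.0
```

{"method": "jog_arm", "body": {
  "moves": [
    [-0.29, -0.88, 0.39, -0.12, -0.72, -0.54, -0.2],
    [-0.29, -0.88, 0.39, -0.12, -0.72, -0.54, -0.2],
    [-0.29, -0.88, 0.39, -0.12, -0.72, -0.54, -0.2],
    [-0.29, -0.88, 0.39, -0.12, -0.72, -0.54, -0.2],
    [-0.29, -0.88, 0.39, -0.12, -0.72, -0.54, -0.2],
    [-0.29, -0.88, 0.39, -0.12, -0.72, -0.54, -0.2],
    [0, 0, 0, 0, 0, 0, -0.2],
    [0, 0, 0, 0, 0, 0, -0.2]
  ]
}}

```text
clock: 3.35
eef_pos: [0.492, -0.2324, 0.1889]
ee_rot: [0.215, -0.05, 0.975, 0.012]
wrist_force: [-0.6, 1.2, 0.4]
width: 0.0514
grasp_force: 0.0
```

Run:
```python
from h import *
s=manip.get_state();print(s["clock"],s["joints"],s["width"],s["wrist_force"])
A=cur();print(A)
c=manip.camera_info("wrist");im=manip.snapshot("wrist");cv2.imwrite("pics/w1.png",im)
h=lambda *p:proj(c,(H()@np.r_[p,1])[:3]).round(1)
print("knob top",h(-.062,0,.047),"pin",h(.048,0,.0),"catch?",h(-.04,.0125,.016),"O",h(0,0,.008))
print("flange x+-",h(.056,0,0),h(-.056,0,0),"y+-",h(0,.056,0),h(0,-.056,0))
plan(A,tool_h((-.062,0,.037+.08),0))
```

```text
3.35 [-0.8706 -0.1359  2.0386  0.4202  1.0264 -2.7252] 0.051440773033549846 [-0.6121  1.1876  0.421 ]
[[-0.9025 -0.1026  0.4184  0.492 ]
 [-0.0922  0.9947  0.045  -0.2324]
 [-0.4208  0.002  -0.9072  0.1889]
 [ 0.      0.      0.      1.    ]]
knob top [318.6 217.3] pin [319.3 313.1] catch? [334.5 230.8] O [319.1 270.9]
flange x+- [319.4 320.5] [319.  206.1] y+- [382.1 266.3] [256.2 266.5]
1 rows [0.014, -0.079, -0.007, 0.013, -0.02, -0.02] end [ 0.4918 -0.2344  0.1889] zmin 0.18888058767374202
```

View pics/w1.png

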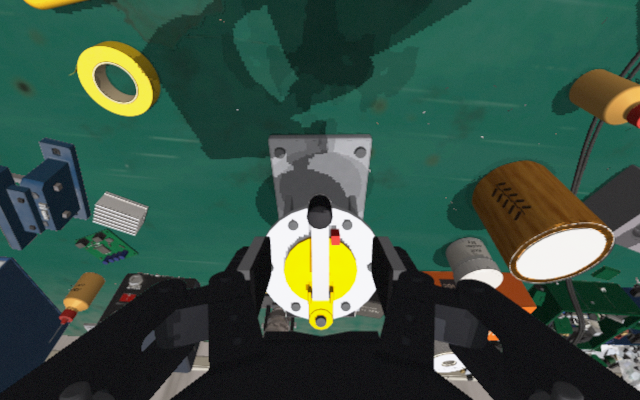

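The wrist view shows the flange centred near (320,268), the knob at (319,211), the catch at (335,237) and the pin at (320,319). All of these lie close to my predictions, so I'll check the details numerically.

Run:
```python
from h import *
im=cv2.imread("pics/w1.png");c=manip.camera_info("wrist")
hsv=cv2.cvtColor(im,cv2.COLOR_BGR2HSV)
y=cv2.inRange(hsv,(20,120,100),(35,255,255));k=np.zeros_like(y);k[225:332,270:372]=y[225:332,270:372]
print("yellow bbox",cv2.boundingRect(cv2.findNonZero(k)))
w=cv2.inRange(hsv,(0,0,200),(180,50,255));k2=np.zeros_like(y);k2[195:345,255:385]=w[195:345,255:385]
pts=cv2.convexHull(cv2.findNonZero(k2|k));print("white bbox",cv2.boundingRect(pts),cv2.fitEllipse(pts))
b=blobs(im,(0,0,0),(180,255,50),(300,190,340,232));print("knob",[cv2.boundingRect(x) for x in b][:2])
b=blobs(im,(0,150,80),(6,255,255),(325,225,345,250),5);print("catch",[cv2.boundingRect(x) for x in b][:2])
h=lambda *p:proj(c,(H()@np.r_[p,1])[:3]).round(1)
print("yellow x-/y",h(-.032,0,.008),h(0,.032,.008),h(0,-.032,.008),"tab end",h(.06,0,.008),"ctr",h(0,0,0))
print("knob top far/near",h(-.071,0,.047),h(-.053,0,.047),"bottom",h(-.071,0,.015),"sides",h(-.062,.009,.047),h(-.062,-.009,.047))
```

```text
yellow bbox (284, 237, 73, 93)
white bbox (267, 208, 109, 122) ((320.25445556640625, 265.8915100097656), (118.49501037597656, 122.20352172851562), 173.4254150390625)
knob [(308, 195, 24, 22)]
catch [(331, 230, 9, 15)]
yellow x-/y [318.6 235.4] [355.7 269.9] [281.6 269.9] tab end [318.8 329. ] ctr [318.7 265.5]
knob top far/near [318.1 203.6] [318.2 228.6] bottom [318.5 192.1] sides [331.3 216.2] [305.  216.2]
```

```bash
sed -i 's/^YAW=.*/YAW=.104;O=np.array([.5905,-.2230,.126]);/' h.py
cat >> h.py <<'E'
def kn(q,l,up=.004):
    I=R.identity();tool0=np.linalg.inv(H())@tool_h((-.062,0,.033+up),0)
    piv=lambda v,r:T(v,R.identity())@T([0,0,0],r)@T(-np.array(v),R.identity())
    return H()@piv([.048,0,0],R.from_euler("z",-q))@piv([.02,0,.012],R.from_euler("y",l))@tool0
E
python3 - <<'E'
from h import *
A=cur();B=plan(A,kn(0,0));C=plan(B,kn(0,.25));D=plan(C,kn(1.4,.25));plan(D,kn(1.4,0.02))
E
```

```text
4 rows [-0.005, -0.012, 0.808, 0.002, -0.003, -0.001] end [ 0.5269 -0.2296  0.1164] zmin 0.11638310027484741
3 rows [-0.032, 0.0, -0.272, 0.0, 0.833, 0.0] end [ 0.5222 -0.2301  0.1363] zmin 0.1163831002748473
14 rows [-0.021, 0.423, -0.005, -0.247, -0.0, 0.969] end [ 0.5906 -0.1181  0.1735] zmin 0.13632801980685422
3 rows [0.01, 0.0, 0.252, -0.0, -0.767, 0.0] end [ 0.5973 -0.1134  0.1565] zmin 0.15646500692911386
```

{"method": "jog_arm", "body": {
  "moves": [
    [0, -0.01, 0.81, 0, 0, 0, -0.2],
    [0, -0.01, 0.81, 0, 0, 0, -0.2],
    [0, -0.01, 0.81, 0, 0, 0, -0.2],
    [0, -0.01, 0.81, 0, 0, 0, -0.2],
    [0, 0, 0, 0, 0, 0, 1],
    [0, 0, 0, 0, 0, 0, 1],
    [0, 0, 0, 0, 0, 0, 1],
    [0, 0, 0, 0, 0, 0, 1]
  ],
  "squeeze": 40
}}

```text
clock: 4.2
eef_pos: [0.5271, -0.2299, 0.1173]
ee_rot: [0.217, -0.051, 0.975, 0.011]
wrist_force: [1.7, 1.1, -0.6]
width: 0.0168
grasp_force: 39.0
```

Run:
```python
from h import *
s=manip.get_state();print(s["clock"],s["joints"],s["width"],s["wrist_force"],s["moment"]);A=cur();plan(A,kn(0,0))
```

```text
4.2 [-0.8078  0.0458  2.0218  0.4617  0.8501 -2.7525] 0.016774228285945644 [ 1.6803  1.0525 -0.597 ] [0.2286 0.0214 0.2042]
1 rows [0.023, 0.012, 0.03, -0.002, 0.01, 0.011] end [ 0.5269 -0.2296  0.1164] zmin 0.1163831002748473
```

{"method": "jog_arm", "body": {
  "moves": [
    [-0.03, 0, -0.27, 0, 0.83, 0, 1],
    [-0.03, 0, -0.27, 0, 0.83, 0, 1],
    [-0.03, 0, -0.27, 0, 0.83, 0, 1],
    [0, 0, 0, 0, 0, 0, 1]
  ]
}}

```text
clock: 4.6
eef_pos: [0.5227, -0.2304, 0.1373]
ee_rot: [0.093, -0.053, 0.994, 0.004]
wrist_force: [-0.0, -0.7, -1.8]
width: 0.0165
grasp_force: 39.7
```

{"method": "jog_arm", "body": {
  "moves": [
    [-0.02, 0.42, 0, -0.25, 0, 0.97, 1],
    [-0.02, 0.42, 0, -0.25, 0, 0.97, 1],
    [-0.02, 0.42, 0, -0.25, 0, 0.97, 1]
  ]
}}

```text
clock: 4.9
eef_pos: [0.5235, -0.1992, 0.1379]
ee_rot: [0.092, 0.091, 0.99, 0.056]
wrist_force: [2.4, -0.6, 0.6]
width: 0.0167
grasp_force: 39.8
```

Run:
```python
from h import *
s=manip.get_state();print(s["clock"],s["joints"],s["width"],s["wrist_force"],s["moment"]);A=cur();plan(A,kn(.3,.25));D=plan(A,kn(1.4,.25))
```

```text
4.9 [-0.6894  0.1136  1.8547  0.2205  1.0936 -2.1698] 0.01674245878215379 [ 2.4386 -0.5956  0.5922] [-0.1389 -0.4104 -0.0039]
1 rows [0.015, 0.026, -0.016, 0.019, 0.047, -0.041] end [ 0.5232 -0.1986  0.1383] zmin 0.13792227588318334
11 rows [-0.017, 0.424, -0.006, -0.243, 0.003, 0.966] end [ 0.5906 -0.1181  0.1735] zmin 0.13792227588318334
```

{"method": "jog_arm", "body": {
  "moves": [
    [-0.02, 0.42, 0, -0.24, 0, 0.97, 1],
    [-0.02, 0.42, 0, -0.24, 0, 0.97, 1],
    [-0.02, 0.42, 0, -0.24, 0, 0.97, 1],
    [-0.02, 0.42, 0, -0.24, 0, 0.97, 1],
    [-0.02, 0.42, 0, -0.24, 0, 0.97, 1],
    [-0.02, 0.42, 0, -0.24, 0, 0.97, 1],
    [-0.02, 0.42, 0, -0.24, 0, 0.97, 1]
  ]
}}

```text
clock: 5.6
eef_pos: [0.5567, -0.1381, 0.1555]
ee_rot: [0.074, 0.408, 0.895, 0.164]
wrist_force: [-1.5, 0.1, 1.8]
width: 0.0166
grasp_force: 40.1
```

{"method": "jog_arm", "body": {
  "moves": [
    [-0.02, 0.42, 0, -0.24, 0, 0.97, 1],
    [-0.02, 0.42, 0, -0.24, 0, 0.97, 1],
    [-0.02, 0.42, 0, -0.24, 0, 0.97, 1],
    [-0.02, 0.42, 0, -0.24, 0, 0.97, 1],
    [0.01, 0, 0.25, 0, -0.77, 0, 1],
    [0.01, 0, 0.25, 0, -0.77, 0, 1],
    [0.01, 0, 0.25, 0, -0.77, 0, 1]
  ]
}}

```text
clock: 6.3
eef_pos: [0.5971, -0.1151, 0.1548]
ee_rot: [0.153, 0.589, 0.779, 0.15]
wrist_force: [-4.3, -2.0, 5.1]
width: 0.0168
grasp_force: 40.5
```

{"method": "jog_arm", "body": {
  "moves": [
    [0, 0, 0, 0, 0, 0, -0.2],
    [0, 0, 0, 0, 0, 0, -0.2],
    [0, 0, 0, 0, 0, 0, -0.2],
    [0, 0, -1, 0, 0, 0, -0.2],
    [0, 0, -1, 0, 0, 0, -0.2],
    [0, 0, -1, 0, 0, 0, -0.2]
  ]
}}

```text
clock: 6.9
eef_pos: [0.5657, -0.1195, 0.2229]
ee_rot: [0.15, 0.589, 0.78, 0.151]
wrist_force: [-0.1, -0.2, 0.1]
width: 0.0515
grasp_force: 0.0
```

Run:
```python
from h import *
s=manip.get_state();print(s["clock"],s["joints"],s["width"],s["wrist_force"],s["moment"]);A=cur()
c=manip.camera_info("wrist");E=np.array(c["extrinsics"]);X=np.linalg.inv(A)@np.linalg.inv(E);print("cam in tool",X)
im=manip.snapshot("wrist");cv2.imwrite("pics/w2.png",im)
print(A, np.linalg.inv(H())@A)
```

```text
6.9 [-0.5654 -0.1143  1.9469  0.3261  0.9993 -0.9777] 0.05147230280042044 [-0.0752 -0.2226  0.0784] [-0.0493  0.1888 -0.0437]
cam in tool [[ 0.0006 -0.9644 -0.2644  0.0664]
 [ 1.      0.0005  0.0005  0.0002]
 [-0.0004 -0.2644  0.9644 -0.1427]
 [ 0.      0.      0.      1.    ]]
[[-0.2619  0.873   0.4114  0.5657]
 [ 0.9634  0.2617  0.0581 -0.1195]
 [-0.0569  0.4115 -0.9096  0.2229]
 [ 0.      0.      0.      1.    ]] [[-0.1695  0.9855 -0.0081  0.0283]
 [ 0.9854  0.1696  0.0151  0.1056]
 [ 0.0162 -0.0055 -0.9999  0.0938]
 [ 0.      0.      0.      1.    ]]
```

View pics/w2.png

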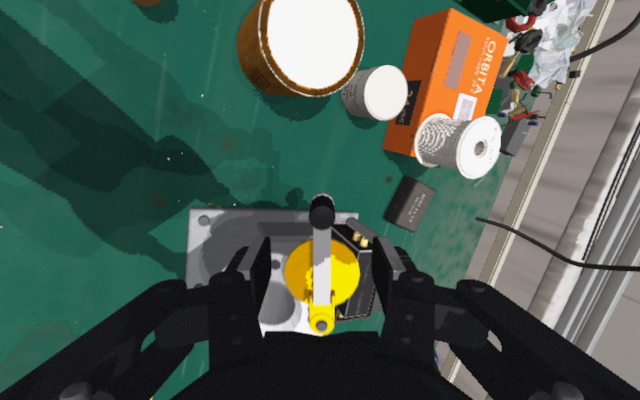

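The cover is swung to about 1.4 rad and the bar is lying down with the knob released. Next I'll look down the bore.

Run:
```python
from h import *
A=cur();L=np.linalg.inv(H())@A
r=R.from_matrix(L[:3,:3]);p=np.array([0,0,.18])-L[:3,:3]@np.array([.0664,0,-.1427])
print(p);plan(A,H()@T(p,r))
```

```text
[ 0.011  -0.0639  0.0366]
7 rows [-0.93, -0.279, 0.339, 0.0, 0.0, 0.0] end [ 0.5917 -0.2871  0.1638] zmin 0.1637841358592351
```

{"method": "jog_arm", "body": {
  "moves": [
    [-0.93, -0.28, 0.34, 0, 0, 0, -0.2],
    [-0.93, -0.28, 0.34, 0, 0, 0, -0.2],
    [-0.93, -0.28, 0.34, 0, 0, 0, -0.2],
    [-0.93, -0.28, 0.34, 0, 0, 0, -0.2],
    [-0.93, -0.28, 0.34, 0, 0, 0, -0.2],
    [-0.93, -0.28, 0.34, 0, 0, 0, -0.2],
    [-0.93, -0.28, 0.34, 0, 0, 0, -0.2],
    [0, 0, 0, 0, 0, 0, -0.2]
  ]
}}

```text
clock: 7.75
eef_pos: [0.5898, -0.288, 0.1554]
ee_rot: [0.15, 0.59, 0.779, 0.15]
wrist_force: [-0.8, 0.8, -1.3]
width: 0.0514
grasp_force: 0.0
```

Run:
```python
from h import *
c=manip.camera_info("wrist");im=manip.snapshot("wrist")
h=lambda *p:proj(c,(H()@np.r_[p,1])[:3])
m=h(0,0,0);f=h(0,0,-.074);print("mouth",m,"nut",f,[h(*p,-.074).round(1) for p in((.009,.009),(-.009,.009))],h(.01,0,-.074)-f,"mouth x+",h(.0295,0,0))
x,y=map(int,m);cr=im[max(0,y-50):y+50,x-65:x+65];cr=cv2.resize(cr,None,fx=6,fy=6,interpolation=2)
cv2.imwrite("pics/w3raw.png",im);g=np.clip(255*(cr/255.)**.5,0,255).astype(np.uint8);cv2.imwrite("pics/w3.png",g);print("crop org",x-65,max(0,y-50))
```

```text
mouth [330.1047 120.9132] nut [327.9581 121.1593] [array([341.1, 111.6]), array([318.7, 107.6])] [12.2883  2.159 ] mouth x+ [381.5714 129.9597]
crop org 265 70
```

View pics/w3.png

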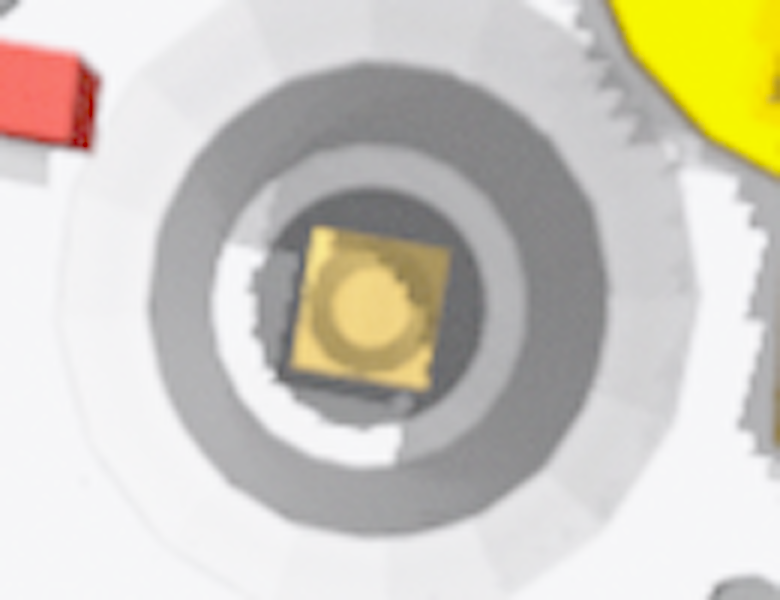

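The picture shows the brass nut at crop (370,308), centred and nearly square with the housing, so q is about 0. The bore is clear of the cover, and the origin estimate is about 1 mm off in x. Next, the blue driver.

```bash
sed -i 's/^YAW=.*/YAW=.104;O=np.array([.5894,-.2227,.126]);/' h.py
cat >> h.py <<'E'
def down(p,phi):
    y=np.array([np.cos(phi),np.sin(phi),0]);z=np.array([0,0,-1.]);return T(np.array(p)+[0,0,-GD],R.from_matrix(np.stack([np.cross(y,z),y,z],1)))
E
python3 - <<'E'
from h import *
A=cur();M=A@T([0,0,-.1],R.identity());print(M[:3,3]);plan(M,down([.599,.235,.263],1.76))
E
```

```text
[ 0.5489 -0.2922  0.247 ]
21 rows [0.525, 0.965, 0.17, 0.143, 0.172, -0.695] end [0.599  0.235  0.2443] zmin 0.24430000000000004
```

{"method": "jog_arm", "body": {
  "moves": [
    [0, 0, -1, 0, 0, 0, -0.2],
    [0, 0, -1, 0, 0, 0, -0.2],
    [0, 0, -1, 0, 0, 0, -0.2],
    [0, 0, -1, 0, 0, 0, -0.2],
    [0, 0, 0, 0, 0, 0, -0.2]
  ]
}}

```text
clock: 8.3
eef_pos: [0.5502, -0.2917, 0.2528]
ee_rot: [0.154, 0.588, 0.78, 0.15]
wrist_force: [0.6, 0.3, 0.7]
width: 0.0512
grasp_force: 0.0
```

{"method": "jog_arm", "body": {
  "moves": [
    [0.525, 0.965, 0.17, 0.143, 0.172, -0.695, -0.2],
    [0.525, 0.965, 0.17, 0.143, 0.172, -0.695, -0.2],
    [0.525, 0.965, 0.17, 0.143, 0.172, -0.695, -0.2],
    [0.525, 0.965, 0.17, 0.143, 0.172, -0.695, -0.2],
    [0.525, 0.965, 0.17, 0.143, 0.172, -0.695, -0.2],
    [0.525, 0.965, 0.17, 0.143, 0.172, -0.695, -0.2],
    [0.525, 0.965, 0.17, 0.143, 0.172, -0.695, -0.2]
  ]
}}

```text
clock: 9.0
eef_pos: [0.6544, -0.1289, 0.2711]
ee_rot: [0.105, 0.378, 0.914, 0.106]
wrist_force: [-0.4, -0.4, 0.1]
width: 0.0511
grasp_force: 0.0
```

{"method": "jog_arm", "body": {
  "moves": [
    [0.525, 0.965, 0.17, 0.143, 0.172, -0.695, -0.2],
    [0.525, 0.965, 0.17, 0.143, 0.172, -0.695, -0.2],
    [0.525, 0.965, 0.17, 0.143, 0.172, -0.695, -0.2],
    [0.525, 0.965, 0.17, 0.143, 0.172, -0.695, -0.2],
    [0.525, 0.965, 0.17, 0.143, 0.172, -0.695, -0.2],
    [0.525, 0.965, 0.17, 0.143, 0.172, -0.695, -0.2],
    [0.525, 0.965, 0.17, 0.143, 0.172, -0.695, -0.2]
  ]
}}

```text
clock: 9.7
eef_pos: [0.6719, 0.0628, 0.267]
ee_rot: [0.054, 0.145, 0.986, 0.054]
wrist_force: [-1.3, 0.2, -0.2]
width: 0.0511
grasp_force: 0.0
```

{"method": "jog_arm", "body": {
  "moves": [
    [0.525, 0.965, 0.17, 0.143, 0.172, -0.695, -0.2],
    [0.525, 0.965, 0.17, 0.143, 0.172, -0.695, -0.2],
    [0.525, 0.965, 0.17, 0.143, 0.172, -0.695, -0.2],
    [0.525, 0.965, 0.17, 0.143, 0.172, -0.695, -0.2],
    [0.525, 0.965, 0.17, 0.143, 0.172, -0.695, -0.2],
    [0.525, 0.965, 0.17, 0.143, 0.172, -0.695, -0.2],
    [0.525, 0.965, 0.17, 0.143, 0.172, -0.695, -0.2],
    [0, 0, 0, 0, 0, 0, -0.2]
  ]
}}

```text
clock: 10.5
eef_pos: [0.5952, 0.2406, 0.2425]
ee_rot: [-0.002, -0.099, 0.995, -0.0]
wrist_force: [-0.4, 0.4, -0.1]
width: 0.0508
grasp_force: 0.0
```

Run:
```python
from h import *
s=manip.get_state();print(s["clock"],s["joints"])
plan(cur(),down([.599,.235,.263],1.76))
c=manip.camera_info("wrist");im=manip.snapshot("wrist");cv2.imwrite("pics/w4raw.png",im)
print("pred top",proj(c,(.599,.235,.188)),"tipbot",proj(c,(.599,.235,.052)))
for b in blobs(im,(100,100,40),(125,255,255),(200,0,440,330),50)[:2]:
    print(cv2.contourArea(b),cv2.boundingRect(b),cv2.minAreaRect(b))
x,y=map(int,proj(c,(.599,.235,.188)));cv2.imwrite("pics/w4.png",cv2.resize(im[0:250,180:460],None,fx=2.4,fy=2.4,interpolation=2))
```

```text
10.5 [ 0.1963  0.3261  1.3764 -0.0001  1.4431 -1.5722]
1 rows [-0.106, -0.249, -0.072, -0.001, -0.04, 0.085] end [0.599  0.235  0.2443] zmin 0.24250529208742935
pred top [312.7883 220.0945] tipbot [316.0135 180.655 ]
2045.0 (292, 183, 43, 54) ((313.0, 209.5), (53.0, 42.0), 90.0)
591.5 (333, 289, 52, 35) ((358.5, 306.0), (34.0, 51.0), 90.0)
```

View pics/w4.png

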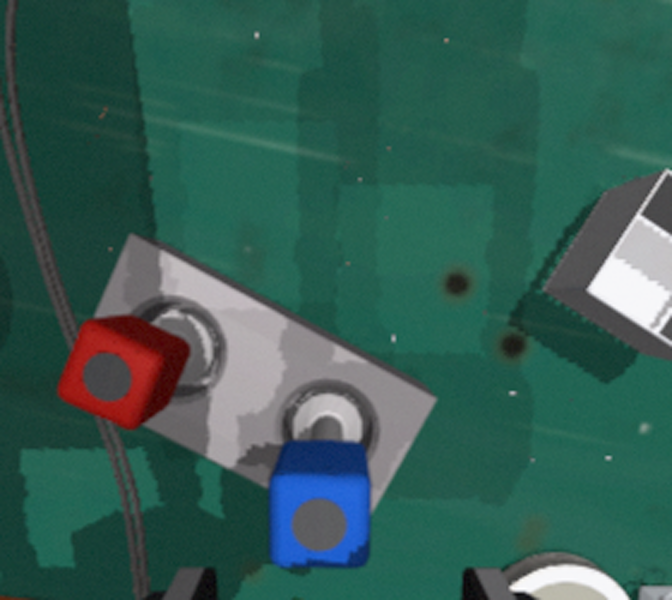

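The blue handle is at crop (319,524), square with the fingers and within 1 mm of the estimate, and the pocket is beneath it. I'll grip it.

Run:
```python
from h import *
A=cur();B=plan(A,down([.600,.235,.163],1.769))
```

```text
4 rows [-0.029, -0.044, 0.987, -0.003, -0.006, -0.009] end [0.6    0.235  0.1443] zmin 0.1443
```

{"method": "jog_arm", "body": {
  "moves": [
    [-0.03, -0.04, 0.98, 0, 0, 0, -0.2],
    [-0.03, -0.04, 0.98, 0, 0, 0, -0.2],
    [-0.03, -0.04, 0.98, 0, 0, 0, -0.2],
    [-0.03, -0.04, 0.98, 0, 0, 0, -0.2],
    [0, 0, 0, 0, 0, 0, -0.2],
    [0, 0, 0, 0, 0, 0, 1],
    [0, 0, 0, 0, 0, 0, 1],
    [0, 0, 0, 0, 0, 0, 1]
  ],
  "squeeze": 100
}}

```text
clock: 11.35
eef_pos: [0.6025, 0.2334, 0.1482]
ee_rot: [0.001, -0.096, 0.995, -0.001]
wrist_force: [-0.7, -0.6, -2.5]
width: 0.029
grasp_force: 98.2
```

Run:
```python
from h import *
s=manip.get_state();print(s["clock"],s["joints"],s["width"],s["grasp_force"],s["wrist_force"]);A=cur();plan(A,down([.600,.235,.163],1.769))
M=A.copy();M[2,3]+=.22
# approach: socket mouth at housing depth z, socket angle q0 -> grasp point z+.155
for q in (0.0,):
    P=tool_h((0,0,.10+.155),q);B=plan(M,P);plan(B,tool_h((0,0,.01+.155),q));plan(B,tool_h((0,0,-.088+.155),q))
    m=np.linalg.inv(M)@P;tip=[(M@expm(np.real(logm(m))*i/6)@np.array([0,0,.155-GD,1]))[:3] for i in range(7)];print(np.array(tip))
```

```text
11.35 [ 0.1837  0.4061  1.4642 -0.0018  1.2689 -1.5779] 0.02896445349773339 98.24574708938599 [-0.6586 -0.559  -2.4776]
1 rows [0.086, 0.084, 0.157, -0.017, 0.024, -0.069] end [0.6    0.235  0.1443] zmin 0.14429999999999998
18 rows [0.41, -0.987, -0.018, 0.01, -0.241, 0.048] end [ 0.4901 -0.2331  0.3402] zmin 0.34016053007676034
4 rows [-0.0, -0.0, 0.9, -0.0, -0.0, -0.0] end [ 0.5279 -0.2291  0.2586] zmin 0.25859282924346194
8 rows [-0.0, -0.0, 0.94, -0.0, -0.0, -0.0] end [ 0.5691 -0.2248  0.1698] zmin 0.16977466611387018
[[ 0.6029  0.2332  0.2319]
 [ 0.5961  0.1561  0.233 ]
 [ 0.5882  0.0792  0.2328]
 [ 0.5792  0.0023  0.2311]
 [ 0.5694 -0.0743  0.2278]
 [ 0.5587 -0.1508  0.223 ]
 [ 0.5474 -0.2271  0.2166]]
```

{"method": "jog_arm", "body": {
  "moves": [
    [0, 0, -0.5, 0, 0, 0, 1],
    [0, 0, -1, 0, 0, 0, 1],
    [0, 0, -1, 0, 0, 0, 1],
    [0, 0, -1, 0, 0, 0, 1],
    [0, 0, -1, 0, 0, 0, 1],
    [0, 0, -1, 0, 0, 0, 1],
    [0, 0, -1, 0, 0, 0, 1],
    [0, 0, -1, 0, 0, 0, 1]
  ]
}}

```text
clock: 12.15
eef_pos: [0.6015, 0.2337, 0.3369]
ee_rot: [0.001, -0.096, 0.995, -0.001]
wrist_force: [0.2, 0.3, -2.0]
width: 0.0293
grasp_force: 98.3
```

{"method": "jog_arm", "body": {
  "moves": [
    [0, 0, -1, 0, 0, 0, 1],
    [0, 0, -0.3, 0, 0, 0, 1],
    [0.41, -0.99, -0.02, 0.01, -0.24, 0.05, 1],
    [0.41, -0.99, -0.02, 0.01, -0.24, 0.05, 1],
    [0.41, -0.99, -0.02, 0.01, -0.24, 0.05, 1],
    [0.41, -0.99, -0.02, 0.01, -0.24, 0.05, 1],
    [0.41, -0.99, -0.02, 0.01, -0.24, 0.05, 1],
    [0.41, -0.99, -0.02, 0.01, -0.24, 0.05, 1]
  ]
}}

```text
clock: 12.95
eef_pos: [0.5667, 0.0757, 0.3663]
ee_rot: [0.072, -0.081, 0.994, 0.003]
wrist_force: [-0.4, -0.9, -2.1]
width: 0.0289
grasp_force: 98.6
```

{"method": "jog_arm", "body": {
  "moves": [
    [0.41, -0.99, -0.02, 0.01, -0.24, 0.05, 1],
    [0.41, -0.99, -0.02, 0.01, -0.24, 0.05, 1],
    [0.41, -0.99, -0.02, 0.01, -0.24, 0.05, 1],
    [0.41, -0.99, -0.02, 0.01, -0.24, 0.05, 1],
    [0.41, -0.99, -0.02, 0.01, -0.24, 0.05, 1],
    [0.41, -0.99, -0.02, 0.01, -0.24, 0.05, 1]
  ]
}}

```text
clock: 13.55
eef_pos: [0.5285, -0.0801, 0.3576]
ee_rot: [0.144, -0.065, 0.987, 0.007]
wrist_force: [0.6, -0.3, -1.9]
width: 0.0288
grasp_force: 98.6
```

{"method": "jog_arm", "body": {
  "moves": [
    [0.41, -0.99, -0.02, 0.01, -0.24, 0.05, 1],
    [0.41, -0.99, -0.02, 0.01, -0.24, 0.05, 1],
    [0.41, -0.99, -0.02, 0.01, -0.24, 0.05, 1],
    [0.41, -0.99, -0.02, 0.01, -0.24, 0.05, 1],
    [0.41, -0.99, -0.02, 0.01, -0.24, 0.05, 1],
    [0.41, -0.99, -0.02, 0.01, -0.24, 0.05, 1],
    [0, 0, 0, 0, 0, 0, 1],
    [0, 0, 0, 0, 0, 0, 1]
  ]
}}

```text
clock: 14.35
eef_pos: [0.488, -0.2338, 0.3398]
ee_rot: [0.214, -0.048, 0.976, 0.011]
wrist_force: [1.0, 0.3, -1.9]
width: 0.0291
grasp_force: 98.7
```

```bash
echo 'def dr(d,q,xy=(0,0)): return tool_h((*xy,d+.1402+GD),q)' >> h.py
python3 - <<'E'
from h import *
s=manip.get_state();print(s["clock"],s["joints"],s["width"],s["grasp_force"],s["wrist_force"],s["moment"]);A=cur()
plan(A,dr(.02,0))
c=manip.camera_info("wrist");im=manip.snapshot("wrist");cv2.imwrite("pics/w5.png",im)
a=manip.snapshot("side");c=manip.camera_info("side");p=proj(c,O).astype(int);v=a[max(0,p[1]-160):p[1]+40,p[0]-120:p[0]+80]
e=np.zeros((400,800,3),np.uint8);e[:,:400]=cv2.resize(v,(400,400));e[:250,400:]=cv2.resize(im,(400,250))
cv2.imwrite("pics/c5.png",e)
E
```

```text
14.35 [-0.8774 -0.2572  1.8397  0.366   1.3244 -2.5954] 0.029100217650745934 98.6912477016449 [ 1.0215  0.2859 -1.9252] [-0.0139  0.3479  0.0009]
4 rows [-0.024, 0.005, 0.767, -0.003, -0.012, -0.011] end [ 0.5221 -0.2297  0.2712] zmin 0.2711905074832713
```

View pics/c5.png

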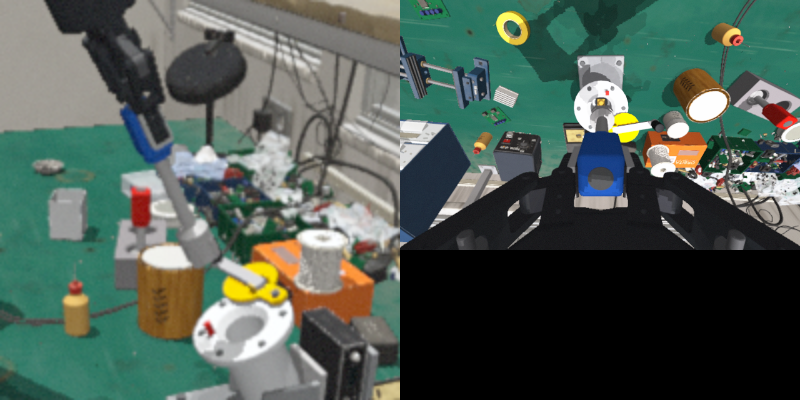

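The side view shows the driver held in line above the bore, with the cover open. I'll insert it.

{"method": "jog_arm", "body": {
  "moves": [
    [-0.02, 0, 0.77, 0, -0.01, -0.01, 1],
    [-0.02, 0, 0.77, 0, -0.01, -0.01, 1],
    [-0.02, 0, 0.77, 0, -0.01, -0.01, 1],
    [-0.02, 0, 0.77, 0, -0.01, -0.01, 1],
    [0, 0, 0, 0, 0, 0, 1],
    [0, 0, 0, 0, 0, 0, 1]
  ]
}}

```text
clock: 15.05
eef_pos: [0.5227, -0.2294, 0.2716]
ee_rot: [0.216, -0.052, 0.975, 0.011]
wrist_force: [-0.6, -0.9, -1.2]
width: 0.029
grasp_force: 98.8
```

Run:
```python
from h import *
s=manip.get_state();print(s["clock"],s["wrist_force"],s["moment"]);A=cur()
plan(A,dr(.02,0.0));plan(A,dr(-.063,0.0))
a=manip.snapshot("top");c=manip.camera_info("top");b=manip.snapshot("side");d=manip.camera_info("side")
p=proj(c,O).astype(int);q=proj(d,O).astype(int)
e=np.hstack([cv2.resize(a[p[1]-40:p[1]+40,p[0]-40:p[0]+40],(400,400),interpolation=2),cv2.resize(b[q[1]-60:q[1]+40,q[0]-50:q[0]+50],(400,400),interpolation=2)]);cv2.imwrite("pics/c6.png",e)
tip=(A@np.array([0,0,.1402,1]))[:3];print("tip",tip,"px",proj(c,tip)-p+40,proj(d,tip)-q+[50,60])
```

```text
15.05 [-0.5808 -0.9127 -1.2025] [-0.0154  0.3577  0.0503]
1 rows [0.031, -0.009, 0.002, -0.007, -0.002, 0.023] end [ 0.5221 -0.2297  0.2712] zmin 0.27119050748327134
4 rows [0.008, -0.002, 0.831, -0.002, -0.001, 0.006] end [ 0.557  -0.2261  0.196 ] zmin 0.1959669611592294
tip [ 0.5816 -0.2234  0.1445] px [42.2246 41.7029] [47.6145 53.291 ]
```

View pics/c6.png

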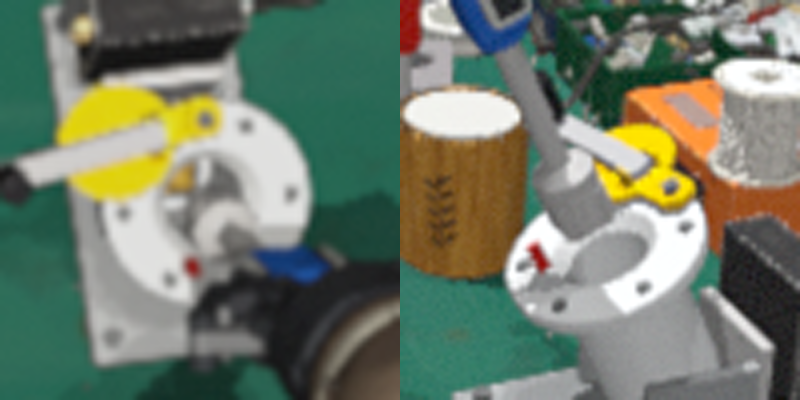

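The socket sits just above the bore mouth and in line with it in both views, as predicted. I'll go in.

{"method": "jog_arm", "body": {
  "moves": [
    [0.01, 0, 0.83, 0, 0, 0.01, 1],
    [0.01, 0, 0.83, 0, 0, 0.01, 1],
    [0.01, 0, 0.83, 0, 0, 0.01, 1],
    [0.01, 0, 0.83, 0, 0, 0.01, 1],
    [0, 0, 0, 0, 0, 0, 1],
    [0, 0, 0, 0, 0, 0, 1]
  ]
}}

```text
clock: 15.75
eef_pos: [0.5569, -0.2274, 0.1968]
ee_rot: [0.217, -0.049, 0.975, 0.01]
wrist_force: [-0.2, -0.1, -1.8]
width: 0.0291
grasp_force: 99.1
```

Run:
```python
from h import *
s=manip.get_state();print(s["clock"],s["joints"],s["wrist_force"],s["moment"]);A=cur()
plan(A,dr(-.063,0.0));plan(A,dr(-.087,0.0),6)
```

```text
15.75 [-0.7577 -0.0027  1.8969  0.3934  0.987  -2.6051] [-0.1916 -0.1437 -1.7947] [-0.1162  0.2015 -0.0147]
1 rows [0.006, 0.05, 0.034, -0.025, 0.01, -0.026] end [ 0.557  -0.2261  0.196 ] zmin 0.19596696115922932
6 rows [0.001, 0.009, 0.166, -0.004, 0.002, -0.004] end [ 0.567  -0.225   0.1742] zmin 0.1742155742703497
```

{"method": "jog_arm", "body": {
  "moves": [
    [0, 0.01, 0.17, 0, 0, 0, 1],
    [0, 0.01, 0.17, 0, 0, 0, 1],
    [0, 0.01, 0.17, 0, 0, 0, 1],
    [0, 0, 0, 0, 0, 0, 1]
  ]
}}

```text
clock: 16.15
eef_pos: [0.5628, -0.2263, 0.1857]
ee_rot: [0.218, -0.049, 0.975, 0.01]
wrist_force: [-1.3, 1.0, 5.6]
width: 0.029
grasp_force: 100.2
```

{"method": "jog_arm", "body": {
  "moves": [
    [0, 0.01, 0.17, 0, 0, 0, 1],
    [0, 0.01, 0.17, 0, 0, 0, 1],
    [0, 0.01, 0.17, 0, 0, 0, 1],
    [0, 0, 0, 0, 0, 0, 1]
  ]
}}

```text
clock: 16.55
eef_pos: [0.5685, -0.225, 0.1735]
ee_rot: [0.218, -0.049, 0.975, 0.01]
wrist_force: [5.5, -0.8, 0.7]
width: 0.0291
grasp_force: 100.0
```

Run:
```python
from h import *
s=manip.get_state();print(s["clock"],s["joints"],s["wrist_force"],s["moment"]);A=cur()
L=np.linalg.inv(H())@A;print("local tip",(L@np.array([0,0,.1402,1]))[:3]);plan(A,dr(-.087,0.0));plan(dr(-.086,0),dr(-.086,1.0),13)
```

```text
16.55 [-0.7381  0.0479  1.8957  0.4034  0.932  -2.608 ] [ 5.5203 -0.7885  0.7486] [-0.3085 -1.6469 -0.1812]
local tip [ 0.0015 -0.0006 -0.0883]
1 rows [0.041, 0.004, -0.053, -0.038, 0.035, -0.034] end [ 0.567  -0.225   0.1742] zmin 0.17346406998003364
13 rows [0.0, 0.0, -0.0, -0.0, -0.0, 0.769] end [ 0.5666 -0.2251  0.1751] zmin 0.17512188205738644
```

{"method": "jog_arm", "body": {
  "moves": [
    [0.04, 0, -0.05, 0, 0.03, 0.7, 1],
    [0, 0, 0, 0, 0, 0.7, 1],
    [0, 0, 0, 0, 0, 0.7, 1],
    [0, 0, 0, 0, 0, 0.7, 1],
    [0, 0, 0, 0, 0, 0.7, 1],
    [0, 0, 0, 0, 0, 0.7, 1],
    [0, 0, 0, 0, 0, 0, 1]
  ]
}}

```text
clock: 17.25
eef_pos: [0.567, -0.2254, 0.1736]
ee_rot: [0.21, 0.157, 0.964, 0.055]
wrist_force: [8.7, -1.9, -2.5]
width: 0.0288
grasp_force: 99.5
```

```bash
cat >> h.py <<'E'
def rep(q):
    s=manip.get_state();A=cur();h=H();L=np.linalg.inv(h)@A
    print(s["clock"],"j6",s["joints"][5],"F_h",h[:3,:3].T@s["wrist_force"],"M_tool",A[:3,:3].T@s["moment"],"tip",(L@np.array([0,0,.1402,1]))[:3])
    print("tool q",np.arctan2(-L[1,1]*0+L[0,1],L[1,1]),"w",s["width"],"grip",s["grasp_force"]);plan(A,dr(-.087,q),1)
E
python3 -c "
from h import *
rep(.42)"
```

```text
17.25 j6 -2.1846951540802713 F_h [ 6.5686 -2.8305 -5.8386] M_tool [ 0.1071 -1.9797 -0.0013] tip [-0.0003 -0.0009 -0.0875]
tool q 0.42514258758603396 w 0.02878265608582301 grip 99.49007034301758
1 rows [-0.007, 0.017, -0.021, -0.038, 0.021, -0.051] end [ 0.567  -0.225   0.1742] zmin 0.17359845692661888
```

{"method": "jog_arm", "body": {
  "moves": [
    [0, 0, -0.02, 0, 0, 0.7, 1],
    [0, 0, 0, 0, 0, 0.7, 1],
    [0, 0, 0, 0, 0, 0.7, 1],
    [0, 0, 0, 0, 0, 0.7, 1],
    [0, 0, 0, 0, 0, 0.7, 1],
    [0, 0, 0, 0, 0, 0.7, 1],
    [0, 0, 0, 0, 0, 0, 1]
  ]
}}

```text
clock: 17.95
eef_pos: [0.5665, -0.2258, 0.1739]
ee_rot: [0.194, 0.354, 0.91, 0.097]
wrist_force: [8.5, -3.5, -2.9]
width: 0.0288
grasp_force: 99.5
```

```bash
python3 -c "
from h import *
rep(.84)"
```

```text
17.95 j6 -1.7646067169889406 F_h [ 6.1131 -4.3492 -6.0929] M_tool [-0.3405 -1.9829 -0.0343] tip [-0.0007 -0.0015 -0.0871]
tool q 0.8448946360567015 w 0.0287717677235462 grip 99.54998731613159
1 rows [0.004, 0.039, -0.003, -0.037, 0.037, -0.049] end [ 0.567  -0.225   0.1742] zmin 0.17386941319316435
```

{"method": "jog_arm", "body": {
  "moves": [
    [0, 0, 0, 0, 0, 0.7, 1],
    [0, 0, 0, 0, 0, 0.7, 1],
    [0, 0, 0, 0, 0, 0.7, 1],
    [0, 0, 0, 0, 0, 0.7, 1],
    [0, 0, 0, 0, 0, 0.6, 1],
    [0, 0, 0, 0, 0, 0, 1]
  ]
}}

```text
clock: 18.55
eef_pos: [0.5662, -0.2263, 0.1739]
ee_rot: [0.174, 0.503, 0.837, 0.127]
wrist_force: [5.0, -3.3, -2.1]
width: 0.0289
grasp_force: 99.8
```

```bash
python3 -c "
from h import *
rep(1.18)"
```

```text
18.55 j6 -1.4248264362172254 F_h [ 3.2657 -3.7522 -3.8511] M_tool [-0.2998 -1.7579 -0.0571] tip [-0.0012 -0.002  -0.0868]
tool q 1.1841388253907894 w 0.028884543105229532 grip 99.84282732009888
1 rows [0.028, 0.056, 0.006, -0.034, 0.051, -0.041] end [ 0.567  -0.225   0.1742] zmin 0.17390936325684467
```

{"method": "jog_arm", "body": {
  "moves": [
    [0.03, 0.05, 0, -0.03, 0.05, 0.5, 1],
    [0, 0, 0, 0, 0, 0.5, 1],
    [0, 0, 0, 0, 0, 0.5, 1],
    [0, 0, 0, 0, 0, 0, 1]
  ]
}}

```text
clock: 18.95
eef_pos: [0.5661, -0.2253, 0.1739]
ee_rot: [0.162, 0.563, 0.798, 0.142]
wrist_force: [2.5, -5.1, -0.9]
width: 0.0291
grasp_force: 100.2
```

```bash
python3 -c "
from h import *
rep(1.33)"
```

```text
18.95 j6 -1.2775730929225544 F_h [ 1.4253 -5.3453 -1.6371] M_tool [ 0.1987 -1.7307 -0.0526] tip [-0.0013 -0.0002 -0.0869]
tool q 1.3334338387633538 w 0.02907569729933155 grip 100.24543762207031
1 rows [-0.002, 0.04, 0.003, -0.021, -0.001, -0.034] end [ 0.567  -0.225   0.1742] zmin 0.1738624469124029
```

{"method": "jog_arm", "body": {
  "moves": [
    [0, 0, 0, 0, 0, 0.5, 1],
    [0, 0, 0, 0, 0, 0.5, 1],
    [0, 0, 0, 0, 0, 0, 1]
  ]
}}

```text
clock: 19.25
eef_pos: [0.566, -0.2254, 0.1738]
ee_rot: [0.155, 0.602, 0.769, 0.15]
wrist_force: [1.9, -5.0, -1.2]
width: 0.0294
grasp_force: 100.2
```

```bash
python3 -c "
from h import *
rep(1.43)"
```

```text
19.25 j6 -1.1775611432039363 F_h [ 0.7103 -5.1338 -1.6855] M_tool [ 0.1285 -1.7912 -0.0486] tip [-0.0014 -0.0004 -0.087 ]
tool q 1.4334649848779915 w 0.029447430351677274 grip 100.1816189289093
1 rows [0.005, 0.046, 0.001, -0.023, 0.002, -0.035] end [ 0.567  -0.225   0.1742] zmin 0.17377162474320185
```

{"method": "jog_arm", "body": {
  "moves": [
    [0, 0, 0, 0, 0, 0.5, 1],
    [0, 0, 0, 0, 0, 0.4, 1],
    [0, 0, 0, 0, 0, 0, 1]
  ]
}}

```text
clock: 19.55
eef_pos: [0.566, -0.2254, 0.1737]
ee_rot: [0.148, 0.636, 0.741, 0.156]
wrist_force: [1.1, -6.5, -0.7]
width: 0.0291
grasp_force: 100.2
```

```bash
python3 -c "
from h import *
rep(1.52)"
```

```text
19.55 j6 -1.088483462295383 F_h [ 0.0385 -6.5924 -0.8196] M_tool [ 0.0249 -1.7959 -0.4172] tip [-0.0016 -0.0004 -0.087 ]
tool q 1.5220643691314528 w 0.029090800009721706 grip 100.22763848304749
1 rows [0.01, 0.049, 0.002, -0.027, 0.006, -0.021] end [ 0.567  -0.225   0.1742] zmin 0.17374831963725765
```

{"method": "jog_arm", "body": {
  "moves": [
    [0, 0, 0, 0, 0, 0.4, 1],
    [0, 0, 0, 0, 0, 0, 1],
    [0, 0, 0, 0, 0, 0, 1]
  ]
}}

```text
clock: 19.85
eef_pos: [0.566, -0.2254, 0.1738]
ee_rot: [0.145, 0.65, 0.729, 0.159]
wrist_force: [1.6, -6.1, -0.9]
width: 0.029
grasp_force: 100.2
```

```bash
python3 -c "
from h import *
rep(1.56)"
```

```text
19.85 j6 -1.0497904048845244 F_h [ 0.456  -6.2544 -1.1831] M_tool [-0.0619 -1.8    -0.7351] tip [-0.0016 -0.0004 -0.0869]
tool q 1.5604402420510501 w 0.028976094444215377 grip 100.22480964660645
1 rows [0.011, 0.048, 0.002, -0.029, 0.008, -0.004] end [ 0.567  -0.225   0.1742] zmin 0.17376186195739401
```

The torque rises to 0.73 N m against a nut friction of 0.1 N m, so the nut is at its stop. I'll back off to mid-play, withdraw and return the driver.

Run:
```python
from h import *
A=cur();A0=A@T([0,0,0],R.from_euler("z",-.25));W=A0@T([0,0,-.20],R.identity());print(W[:3,3],(W@np.array([0,0,.1402,1]))[:3])
M=down([.6015,.2337,.377+GD],1.763);B=plan(W,M)
m=np.real(logm(np.linalg.inv(W)@M));print(np.array([np.r_[(W@expm(m*i/6)@np.array([0,0,.1402,1]))[:3],(W@expm(m*i/6))[:3,3]] for i in range(7)]))
```

```text
[ 0.4824 -0.234   0.3553] [ 0.541 -0.228  0.228]
21 rows [0.281, 0.954, 0.125, 0.128, 0.184, -0.655] end [0.6015 0.2337 0.377 ] zmin 0.3552632540057004
[[ 0.541  -0.228   0.228   0.4824 -0.234   0.3553]
 [ 0.5946 -0.1647  0.2435  0.5451 -0.1759  0.3741]
 [ 0.6331 -0.0902  0.2525  0.5937 -0.1041  0.3863]
 [ 0.6539 -0.0084  0.2554  0.6251 -0.0225  0.3919]
 [ 0.6556  0.0759  0.2531  0.6374  0.0642  0.3916]
 [ 0.6379  0.1582  0.2464  0.6294  0.1512  0.3862]
 [ 0.6015  0.2337  0.2368  0.6015  0.2337  0.377 ]]
```

{"method": "jog_arm", "body": {
  "moves": [
    [0, 0, 0, 0, 0, -0.8, 1],
    [0, 0, 0, 0, 0, -0.85, 1],
    [0, 0, 0, 0, 0, -0.85, 1],
    [0, 0, 0, 0, 0, 0, 1]
  ]
}}

```text
clock: 20.25
eef_pos: [0.5653, -0.2252, 0.1732]
ee_rot: [0.163, 0.554, 0.804, 0.139]
wrist_force: [-0.5, -5.5, -0.6]
width: 0.0289
grasp_force: 100.5
```

{"method": "jog_arm", "body": {
  "moves": [
    [0, 0, -0.5, 0, 0, 0, 1],
    [0, 0, -0.8, 0, 0, 0, 1],
    [0, 0, -1, 0, 0, 0, 1],
    [0, 0, -1, 0, 0, 0, 1],
    [0, 0, -1, 0, 0, 0, 1],
    [0, 0, -1, 0, 0, 0, 1],
    [0, 0, -1, 0, 0, 0, 1],
    [0, 0, -1, 0, 0, 0, 1]
  ]
}}

```text
clock: 21.05
eef_pos: [0.4881, -0.2312, 0.338]
ee_rot: [0.16, 0.555, 0.804, 0.142]
wrist_force: [0.4, -0.0, -1.3]
width: 0.029
grasp_force: 100.6
```

{"method": "jog_arm", "body": {
  "moves": [
    [0, 0, -0.7, 0, 0, 0, 1],
    [0.28, 0.955, 0.125, 0.13, 0.185, -0.655, 1],
    [0.28, 0.955, 0.125, 0.13, 0.185, -0.655, 1],
    [0.28, 0.955, 0.125, 0.13, 0.185, -0.655, 1],
    [0.28, 0.955, 0.125, 0.13, 0.185, -0.655, 1],
    [0.28, 0.955, 0.125, 0.13, 0.185, -0.655, 1],
    [0.28, 0.955, 0.125, 0.13, 0.185, -0.655, 1],
    [0.28, 0.955, 0.125, 0.13, 0.185, -0.655, 1]
  ]
}}

```text
clock: 21.85
eef_pos: [0.5935, -0.1023, 0.3849]
ee_rot: [0.11, 0.353, 0.924, 0.099]
wrist_force: [0.5, -0.4, -1.5]
width: 0.0288
grasp_force: 100.3
```

{"method": "jog_arm", "body": {
  "moves": [
    [0.28, 0.955, 0.125, 0.13, 0.185, -0.655, 1],
    [0.28, 0.955, 0.125, 0.13, 0.185, -0.655, 1],
    [0.28, 0.955, 0.125, 0.13, 0.185, -0.655, 1],
    [0.28, 0.955, 0.125, 0.13, 0.185, -0.655, 1],
    [0.28, 0.955, 0.125, 0.13, 0.185, -0.655, 1],
    [0.28, 0.955, 0.125, 0.13, 0.185, -0.655, 1],
    [0.28, 0.955, 0.125, 0.13, 0.185, -0.655, 1]
  ]
}}

```text
clock: 22.55
eef_pos: [0.637, 0.0656, 0.3909]
ee_rot: [0.054, 0.132, 0.988, 0.052]
wrist_force: [-0.1, -0.5, -2.5]
width: 0.0289
grasp_force: 100.3
```

{"method": "jog_arm", "body": {
  "moves": [
    [0.28, 0.955, 0.125, 0.13, 0.185, -0.655, 1],
    [0.28, 0.955, 0.125, 0.13, 0.185, -0.655, 1],
    [0.28, 0.955, 0.125, 0.13, 0.185, -0.655, 1],
    [0.28, 0.955, 0.125, 0.13, 0.185, -0.655, 1],
    [0.28, 0.955, 0.125, 0.13, 0.185, -0.655, 1],
    [0.28, 0.955, 0.125, 0.13, 0.185, -0.655, 1],
    [0.28, 0.955, 0.125, 0.13, 0.185, -0.655, 1],
    [0, 0, 0, 0, 0, 0, 1]
  ]
}}

```text
clock: 23.35
eef_pos: [0.6001, 0.2373, 0.3769]
ee_rot: [-0.005, -0.099, 0.995, 0.002]
wrist_force: [-0.3, 0.3, -1.0]
width: 0.0292
grasp_force: 100.3
```

Run:
```python
from h import *
s=manip.get_state();print(s["clock"],s["joints"],s["wrist_force"])
a=manip.snapshot("top");ca=manip.camera_info("top");b=manip.snapshot("side");cb=manip.camera_info("side")
A=cur();tip=(A@np.array([0,0,.1402,1]))[:3];print(A,"tip",tip,proj(ca,tip),proj(cb,tip))
p=proj(ca,(.6,.2,.05)).astype(int);q=proj(cb,(.6,.2,.2)).astype(int);print(p,q)
t=proj(ca,O).astype(int)
e=np.hstack([cv2.resize(x,(260,260),interpolation=2) for x in(a[p[1]-45:p[1]+45,p[0]-45:p[0]+45],b[q[1]-55:q[1]+55,q[0]-55:q[0]+55],a[t[1]-45:t[1]+45,t[0]-45:t[0]+45])]);cv2.imwrite("pics/c7.png",e)
plan(A,down([.6015,.2337,.377+GD],1.763));plan(A,down([.6015,.2337,.1495+GD],1.763),10)
```

```text
23.35 [ 0.1875  0.3045  1.1433  0.0047  1.7031 -1.5801] [-0.2643  0.281  -1.0207]
[[-0.9815 -0.1912 -0.0071  0.6016]
 [-0.1913  0.9815  0.0022  0.2345]
 [ 0.0065  0.0035 -1.      0.3779]
 [ 0.      0.      0.      1.    ]] tip [0.6006 0.2348 0.2378] [223.0988 155.5488] [327.3483 135.5754]
[248 171] [329 150]
1 rows [0.008, -0.032, 0.038, 0.035, -0.065, 0.002] end [0.6015 0.2337 0.377 ] zmin 0.377
10 rows [-0.002, -0.005, 0.914, 0.004, -0.007, 0.0] end [0.6015 0.2337 0.1495] zmin 0.14950000000000005
```

View pics/c7.png

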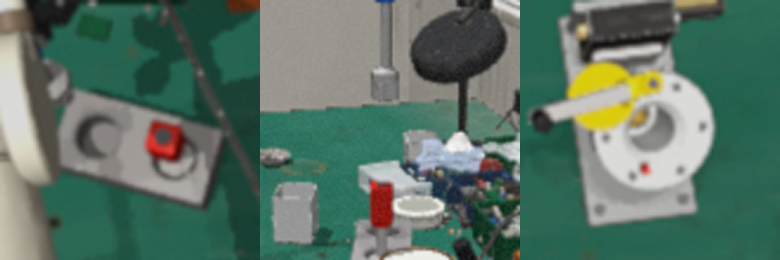

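The views show the driver hanging upright, with the empty pocket at top-px ~(237.6,173.4) and the socket end where predicted. The cover is still open.

Run:
```python
from h import *
c=manip.camera_info("top");print(onz(c,(237.6,173.4),.052))
im=manip.snapshot("top");g=cv2.cvtColor(im,cv2.COLOR_BGR2GRAY);k=g[160:188,222:254];print(k[::2,::2])
A=cur();plan(A,down([.6015,.2337,.215+GD],1.763))
```

```text
[0.5949 0.2309 0.052 ]
[[ 81  73  85 101 145 146 147 144 137 115  97  71  64  57  69  72]
 [ 77  78 126 144 146 144 142 143 144 143 140 135 130 108  90  67]
 [ 76  82 140 146 146 134 127 122 126 130 133 134 134 140 153 146]
 [ 75 101 145 146 140 108  83  71  79  99 124 133 133 137 154 156]
 [ 76 116 148 143 108  57  56  77  95  93  98 127 133 134 152 155]
 [ 78 121 148 129  68  45  84 129 135 134 129 121 139 142 149 156]
 [ 76 112 144 112  49  54 101 135 134 134 134 128 152 156 156 154]
 [ 76 100 134 105  48  71  97 134 134 134 133 126 153 156 156 150]
 [ 76  92 132 124  62  72  80 121 135 135 130 133 156 156 156 149]
 [ 76  92 132 133 103  71  74  80 117 131 123 146 156 156 157 152]
 [ 76  91 136 134 133 115  99  97 100 123 132 141 156 156 157 157]
 [ 75  88 139 141 150 146 153 148 133 135 134 135 154 156 157 156]
 [ 78  75  84 111 149 147 155 155 138 135 135 135 154 156 156 157]
 [ 86  75  71  72  70  77  96 125 133 129 134 135 154 156 156 156]]
7 rows [-0.0, -0.002, 0.934, 0.005, -0.008, -0.001] end [0.6015 0.2337 0.215 ] zmin 0.2150000000000001
```

Run:
```python
from h import *
A=cur();plan(A,down([.600,.2335,.215+GD],1.763))
```

```text
7 rows [0.008, -0.002, 0.934, 0.005, -0.008, -0.001] end [0.6    0.2335 0.215 ] zmin 0.21500000000000002
```

{"method": "jog_arm", "body": {
  "moves": [
    [0.01, 0, 0.93, 0, -0.01, 0, 1],
    [0.01, 0, 0.93, 0, -0.01, 0, 1],
    [0.01, 0, 0.93, 0, -0.01, 0, 1],
    [0.01, 0, 0.93, 0, -0.01, 0, 1],
    [0.01, 0, 0.93, 0, -0.01, 0, 1],
    [0.01, 0, 0.93, 0, -0.01, 0, 1],
    [0.01, 0, 0.93, 0, -0.01, 0, 1],
    [0, 0, 0, 0, 0, 0, 1]
  ]
}}

```text
clock: 24.3
eef_pos: [0.598, 0.233, 0.2124]
ee_rot: [-0.003, -0.095, 0.995, 0.002]
wrist_force: [-0.2, 0.2, -1.7]
width: 0.0291
grasp_force: 100.5
```

Run:
```python
from h import *
A=cur();print(A[:3,2:]);plan(A,down([.600,.2335,.152+GD],1.763),5);s=manip.get_state();print(s["wrist_force"])
```

```text
[[-0.0054  0.598 ]
 [ 0.0031  0.233 ]
 [-1.      0.2124]]
5 rows [-0.018, -0.0, 0.483, 0.008, -0.009, -0.004] end [0.6    0.2335 0.152 ] zmin 0.15199999999999994
[-0.1714  0.1978 -1.7276]
```

{"method": "jog_arm", "body": {
  "moves": [
    [-0.05, 0, 0.4, 0.01, -0.01, 0, 1],
    [-0.04, 0, 0.5, 0.01, -0.01, 0, 1],
    [0, 0, 0.5, 0, -0.01, 0, 1],
    [0, 0, 0.5, 0, -0.01, 0, 1]
  ]
}}

```text
clock: 24.7
eef_pos: [0.6133, 0.2378, 0.1892]
ee_rot: [0.02, -0.096, 0.995, 0.003]
wrist_force: [-11.7, -4.2, 82.3]
width: 0.0287
grasp_force: 111.0
```

{"method": "jog_arm", "body": {
  "moves": [
    [0, 0, 0.25, 0, 0, 0, 1],
    [0, 0, 0.15, 0, 0, 0, 1],
    [0, 0, 0, 0, 0, 0, 1]
  ]
}}

```text
clock: 25.0
eef_pos: [0.6064, 0.2363, 0.1627]
ee_rot: [0.009, -0.096, 0.995, 0.002]
wrist_force: [6.4, 2.0, 3.6]
width: 0.0291
grasp_force: 102.5
```

Run:
```python
from h import *
A=cur();print(A[:3,2:]);plan(A,down([.600,.2335,.148+GD],1.763),1);s=manip.get_state();print(s["clock"],s["wrist_force"])
```

```text
[[ 0.0179  0.6064]
 [ 0.0062  0.2363]
 [-0.9998  0.1627]]
1 rows [0.283, -0.061, 0.581, 0.026, 0.187, -0.002] end [0.6    0.2335 0.148 ] zmin 0.148
25.0 [6.3708 1.9692 3.5508]
```

Run:
```python
from h import *
im=manip.snapshot("wrist");cv2.imwrite("pics/w8.png",im);s=manip.snapshot("side");cv2.imwrite("pics/s8.png",s);cs=manip.camera_info("side");cw=manip.camera_info("wrist")
for n,i in(("before",cv2.imread("pics/w5.png")),("now",im)):
    for b in blobs(i,(100,100,40),(125,255,255),(260,180,400,340),200)[:1]: print(n,cv2.contourArea(b),cv2.boundingRect(b),cv2.minAreaRect(b))
A=cur();hd=lambda d:proj(cs,(A@np.array([0,0,d,1]))[:3])
print("handle expected px top/bot", hd(-.0148-.0252+.0252-.025),hd(-.0148+.025+.01),"tip",hd(.1402))
for b in blobs(s,(100,100,40),(125,255,255),(290,100,360,200),20)[:2]:
    print("side blue",cv2.contourArea(b),cv2.boundingRect(b),cv2.fitLine(b,cv2.DIST_L2,0,.01,.01).ravel())
print("side before grasp: bbox 321,151,11,19")
# wrist view: pocket ring / rack edge visibility: row profile along image column under handle
g=cv2.cvtColor(im,cv2.COLOR_BGR2GRAY)
print("wrist proj pocket c", proj(cw,(.602,.2335,.052)), "rack corners",[proj(cw,p).round(0) for p in((.5706,.2808,.052),(.5236,.1268,.052),(.6009,.1074,.052))])
```

```text
before 6970.0 (283, 210, 77, 105) ((320.95782470703125, 261.6914978027344), (76.19744110107422, 103.67313385009766), 1.1017061471939087)
now 7798.0 (282, 206, 83, 125) ((321.0369567871094, 269.0914306640625), (126.69029998779297, 79.03329467773438), 86.42366790771484)
handle expected px top/bot [328.8151 146.7163] [328.99   164.8865] tip [329.3199 199.1649]
side blue 94.5 (322, 145, 11, 20) [  0.208    0.9781 325.6327 156.1225]
side blue 70.5 (345, 169, 15, 12) [  0.9478   0.3189 352.7966 173.8644]
side before grasp: bbox 321,151,11,19
wrist proj pocket c [319.1102 188.1386] rack corners [array([381., 163.]), array([203.,  66.]), array([172., 159.])]
```

{"method": "jog_arm", "body": {
  "moves": [
    [0, 0, 0, 0, 0, 0, 1],
    [0, 0, 0, 0, 0, 0, 1]
  ]
}}

```text
clock: 25.3
eef_pos: [0.6065, 0.2362, 0.1617]
ee_rot: [0.009, -0.096, 0.995, 0.002]
wrist_force: [7.3, 1.5, 4.7]
width: 0.0287
grasp_force: 102.5
```

Run:
```python
from h import *
X=np.array([[0.0006,-0.9644,-0.2644,0.0664],[1,.0005,.0005,.0002],[-.0004,-.2644,.9644,-.1427],[0,0,0,1]])
cw=manip.camera_info("wrist");im=manip.snapshot("wrist")
def tl(px,z):
    d=X[:3,:3]@np.array([(px[0]-cw["cx"])/cw["fx"],(px[1]-cw["cy"])/cw["fy"],1]);o=X[:3,3];return (o+d*(z-o[2])/d[2])
for n,i in(("before",cv2.imread("pics/w5.png")),("now",im)):
    hsv=cv2.cvtColor(i,cv2.COLOR_BGR2HSV);b=cv2.inRange(hsv,(100,100,40),(125,255,255))
    k=np.zeros_like(b);k[200:345,275:372]=b[200:345,275:372]
    cs,hi=cv2.findContours(k,cv2.RETR_CCOMP,cv2.CHAIN_APPROX_NONE)
    holes=[c for c,h in zip(cs,hi[0]) if h[3]>=0 and cv2.contourArea(c)>60]
    for c in holes: e=cv2.fitEllipse(c);print(n,"disc",e,"tool",tl(e[0],-.0398))
    # handle side column extents per row
    for r in range(205,335,15):
        w=np.flatnonzero(k[r]);print(r,(w.min(),w.max()) if len(w) else None, end=" ")
    v=hsv[200:340,330,2];print("\ncol330 V",v[::6])
s=manip.get_state();print(s["clock"],s["eef_pos"],s["wrist_force"],s["moment"])
```

```text
before disc ((320.67999267578125, 285.39691162109375), (37.42790222167969, 41.79754638671875), 92.50999450683594) tool [ 0.0034  0.0001 -0.0398]
205 None 220 (np.int64(294), np.int64(349)) 235 (np.int64(289), np.int64(354)) 250 (np.int64(284), np.int64(358)) 265 (np.int64(283), np.int64(359)) 280 (np.int64(284), np.int64(358)) 295 (np.int64(285), np.int64(357)) 310 (np.int64(288), np.int64(354)) 325 None 
col330 V [ 85  86  95  97  96  97  96  96 113 133 138 138  62  64  78 103 101 162
 205 176 192 193 190  29]
now disc ((320.93316650390625, 290.5215759277344), (35.677940368652344, 42.38518524169922), 90.68773651123047) tool [ 0.0012  0.0002 -0.0398]
205 None 220 (np.int64(292), np.int64(350)) 235 (np.int64(288), np.int64(354)) 250 (np.int64(285), np.int64(357)) 265 (np.int64(282), np.int64(360)) 280 (np.int64(283), np.int64(359)) 295 (np.int64(284), np.int64(358)) 310 (np.int64(285), np.int64(357)) 325 (np.int64(345), np.int64(364)) 
col330 V [126  91 126 128 129 132 133 132 134 134 228 233 233  62  60  61  61  63
 131 127  46  43  47  29]
25.35 [0.6066 0.2362 0.1617] [7.1518 2.0141 4.6258] [ 0.5654 -2.0184 -0.0091]
```

{"method": "jog_arm", "body": {
  "moves": [
    [-0.16, 0.05, 0, 0, 0, 0, 1],
    [0, 0, 0, 0, 0, 0, 1]
  ]
}}

```text
clock: 25.55
eef_pos: [0.6079, 0.2373, 0.1596]
ee_rot: [0.005, -0.096, 0.995, 0.001]
wrist_force: [5.6, -1.2, 1.0]
width: 0.0287
grasp_force: 102.3
```

{"method": "jog_arm", "body": {
  "moves": [
    [-0.16, 0.05, 0, 0, 0, 0, 1],
    [0, 0, 0, 0, 0, 0, 1]
  ]
}}

```text
clock: 25.75
eef_pos: [0.6099, 0.2393, 0.1585]
ee_rot: [0.003, -0.096, 0.995, 0.001]
wrist_force: [2.2, -1.1, -0.4]
width: 0.0289
grasp_force: 102.2
```

Run:
```python
from h import *
s=manip.get_state();A=cur();print(s["clock"],A[:3,2:],s["wrist_force"],s["moment"])
t=manip.snapshot("side");cv2.imwrite("pics/s9.png",t);c=manip.camera_info("side")
# print grey image strip around shaft, between handle and rack
for z in (.125,.11,.095,.08,.065): print(z,proj(c,(.604,.2345,z)).round(1))
g=t[160:200,310:345]
for r in range(0,40,3): print(160+r,' '.join('%3d/%3d'%(p[0],p[2]) for p in g[r,4:30:2]))
```

```text
25.75 [[ 0.0056  0.6099]
 [ 0.0032  0.2393]
 [-1.      0.1585]] [ 2.2284 -1.0558 -0.3763] [-0.4237 -0.891   0.0669]
0.125 [328.2 170.1]
0.11 [328.2 174.5]
0.095 [328.2 178.8]
0.08 [328.2 183.2]
0.065 [328.1 187.5]
160 104/ 52 105/ 50 101/ 46  99/ 49 116/ 41 137/ 27 133/ 14 124/ 46 110/108  67/ 67  76/ 75 123/122 155/155
163 100/ 50  96/ 42  99/ 48 104/ 56 112/ 71 157/ 32 129/ 29 124/ 19 126/ 41 124/ 47  97/ 57  77/ 78 132/110
166 103/ 53 170/157 196/187 192/181 193/184 190/179 123/110 126/112 179/167 198/190 102/ 86 101/ 81  97/ 71
169  96/ 47 144/129 151/140 172/163 207/203 203/196 122/123 118/119 179/177 205/198 205/197 186/178 119/ 88
172  97/ 48 152/143 154/147  99/105  59/138  96/102  74/ 83  59/132 182/187 206/198 207/202 204/198 208/201
175  96/ 43  96/ 56 151/140 146/155  26/155  24/153  25/159  23/161 111/147 175/169 184/179 160/157 151/146
178  93/ 43  98/ 48  98/ 47  76/ 87  16/141  22/142  17/140  12/141  96/128 156/158 192/196 226/229 186/189
181  95/ 45  94/ 47  95/ 45  69/ 82  25/139   7/141  30/145   9/138 172/195 188/197 171/178 172/179 174/182
184  94/ 44  90/ 34  95/ 44  74/ 87  19/141   8/140  22/141  12/139 130/153 228/235 231/237 208/216 201/208
187  97/ 52 106/ 77 109/ 75  79/ 93   0/137  28/143  17/141  11/140  88/129 129/134 141/143 145/148 122/128
190 126/109 155/158 141/144 120/131  65/129  24/133  24/132  59/129 137/139 141/143 139/141  87/ 88 132/138
193 128/113 163/163 158/159 119/118 131/134 119/119 122/122 123/127 102/101  87/ 89  76/ 77  74/ 73  88/ 44
196 139/135 150/151 144/145 141/142 138/140 122/124 121/123 153/156 157/158 155/156 143/144 140/144  99/ 68
199 172/178 176/177 172/176 133/135 126/124 123/123 121/121 106/106 102/101  99/100  99/111  99/143 119/166
```

{"method": "jog_arm", "body": {
  "moves": [
    [-0.08, -0.04, 0.15, 0, 0, 0, 1],
    [0, 0, 0.15, 0, 0, 0, 1],
    [0, 0, 0, 0, 0, 0, 1]
  ]
}}

```text
clock: 26.1
eef_pos: [0.611, 0.2391, 0.1502]
ee_rot: [0.002, -0.096, 0.995, 0.002]
wrist_force: [-0.4, -0.6, -1.9]
width: 0.029
grasp_force: 102.0
```

{"method": "jog_arm", "body": {
  "moves": [
    [0, 0, 0.12, 0, 0, 0, 1],
    [0, 0, 0, 0, 0, 0, 1]
  ]
}}

```text
clock: 26.3
eef_pos: [0.6116, 0.2391, 0.1483]
ee_rot: [0.003, -0.096, 0.995, 0.002]
wrist_force: [0.2, 0.8, -0.8]
width: 0.0291
grasp_force: 101.9
```

Run:
```python
from h import *
s=manip.get_state();A=cur();print(s["clock"],A[:3,2:],s["wrist_force"],s["moment"])
```

```text
26.3 [[ 0.0054  0.6116]
 [ 0.004   0.2391]
 [-1.      0.1483]] [ 0.1677  0.7609 -0.8142] [-0.005   0.0417 -0.0176]
```

{"method": "jog_arm", "body": {
  "moves": [
    [0.12, -0.04, 0, 0, -0.2, 0, 1],
    [0.12, -0.04, 0.05, 0, -0.2, 0, 1],
    [0, 0, 0, 0, 0, 0, 1]
  ]
}}

```text
clock: 26.6
eef_pos: [0.6059, 0.2358, 0.1476]
ee_rot: [0.024, -0.096, 0.995, 0.004]
wrist_force: [0.1, -0.7, -2.4]
width: 0.0292
grasp_force: 102.0
```

Run:
```python
from h import *
s=manip.get_state();A=cur();print(s["clock"],A[:3,2:],s["wrist_force"],s["moment"])
```

```text
26.6 [[ 0.0462  0.6059]
 [ 0.0117  0.2358]
 [-0.9989  0.1476]] [ 0.1011 -0.6531 -2.4076] [-0.0047 -0.0022 -0.0583]
```

{"method": "jog_arm", "body": {
  "moves": [
    [0, 0, 0.12, 0, 0, 0, 1],
    [0, 0, 0, 0, 0, 0, 1]
  ]
}}

```text
clock: 26.8
eef_pos: [0.6075, 0.2361, 0.1466]
ee_rot: [0.024, -0.096, 0.995, 0.004]
wrist_force: [-2.4, -0.9, 4.6]
width: 0.0293
grasp_force: 103.3
```

Run:
```python
from h import *
s=manip.get_state();A=cur();print(s["clock"],A[:3,2:],s["wrist_force"],s["moment"])
```

```text
26.8 [[ 0.0477  0.6075]
 [ 0.0119  0.2361]
 [-0.9988  0.1466]] [-2.3693 -0.911   4.5953] [-0.1696  0.7459 -0.0182]
```

{"method": "jog_arm", "body": {
  "moves": [
    [0.17, 0, -0.06, 0, -0.3, 0, 1],
    [0, 0, 0.04, 0, 0, 0, 1],
    [0, 0, 0, 0, 0, 0, 0.5],
    [0, 0, 0, 0, 0, 0, 0.2],
    [0, 0, 0, 0, 0, 0, -0.1],
    [0, 0, 0, 0, 0, 0, -0.2],
    [0, 0, 0, 0, 0, 0, -0.2]
  ],
  "squeeze": 20
}}

```text
clock: 27.5
eef_pos: [0.6029, 0.2351, 0.1447]
ee_rot: [0.038, -0.096, 0.995, 0.005]
wrist_force: [-0.6, -0.6, -0.5]
width: 0.0507
grasp_force: 0.0
```

Run:
```python
from h import *
s=manip.get_state();A=cur();print(s["clock"],A[:3,2:],s["wrist_force"],s["moment"],s["width"])
im=manip.snapshot("wrist");cv2.imwrite("pics/w10.png",im);c=manip.camera_info("wrist")
hsv=cv2.cvtColor(im,cv2.COLOR_BGR2HSV);b=cv2.inRange(hsv,(100,100,40),(125,255,255));k=np.zeros_like(b);k[190:350,270:375]=b[190:350,270:375]
print(cv2.boundingRect(cv2.findNonZero(k)))
cs,hi=cv2.findContours(k,cv2.RETR_CCOMP,cv2.CHAIN_APPROX_NONE)
for q,h in zip(cs,hi[0]):
    if h[3]>=0 and cv2.contourArea(q)>60: e=cv2.fitEllipse(q);print("disc",e,"world",onz(c,e[0],.188))
```

```text
27.5 [[ 0.0755  0.6029]
 [ 0.0173  0.2351]
 [-0.997   0.1447]] [-0.5914 -0.5602 -0.5269] [-0.0072  0.0393 -0.0174] 0.05065596622464986
(284, 208, 91, 124)
disc ((322.90032958984375, 294.8581848144531), (36.37115478515625, 42.64897537231445), 89.1063232421875) world [0.5978 0.2343 0.188 ]
```

{"method": "jog_arm", "body": {
  "moves": [
    [0, 0, -0.5, 0, 0, 0, -0.2],
    [0, 0, -1, 0, 0, 0, -0.2],
    [0, 0, -1, 0, 0, 0, -0.2],
    [0, 0, -1, 0, 0, 0, -0.2],
    [0, 0, -1, 0, 0.4, 0, -0.2],
    [0, 0, -1, 0, 0.4, 0, -0.2],
    [0, 0, 0, 0, 0, 0, -0.2]
  ]
}}

```text
clock: 28.25
eef_pos: [0.596, 0.2333, 0.288]
ee_rot: [0.003, -0.096, 0.995, 0.002]
wrist_force: [-0.1, -0.7, 0.1]
width: 0.0511
grasp_force: 0.0
```

Run:
```python
from h import *
s=manip.get_state();A=cur();print(s["clock"],A[:3,:],s["joints"])
im=manip.snapshot("wrist");cv2.imwrite("pics/w11.png",im);c=manip.camera_info("wrist")
hsv=cv2.cvtColor(im,cv2.COLOR_BGR2HSV);b=cv2.inRange(hsv,(100,100,40),(125,255,255));k=np.zeros_like(b);k[100:270,230:400]=b[100:270,230:400]
print(cv2.boundingRect(cv2.findNonZero(k)))
cs,hi=cv2.findContours(k,cv2.RETR_CCOMP,cv2.CHAIN_APPROX_NONE)
for q,h in zip(cs,hi[0]):
    if h[3]>=0 and cv2.contourArea(q)>40: e=cv2.fitEllipse(q);print("disc",e,"world",onz(c,e[0],.188))
w4=cv2.imread("pics/w4raw.png")
sd=manip.snapshot("side");
for i in(cv2.imread("pics/side0.png"),sd):
    for b in blobs(i,(100,120,60),(125,255,255),(300,140,345,180),20)[:1]: print("side",cv2.boundingRect(b),cv2.minAreaRect(b))
# route back to knob: hover over open-cover knob
B=kn(1.4,0.02);W=B@T([0,0,-.08],R.identity());print("hover",W[:3,3]);plan(A,W)
M=A.copy();M[2,3]+=.02;plan(M,W)
```

```text
28.25 [[-0.9816 -0.1909  0.0064  0.596 ]
 [-0.1908  0.9816  0.0038  0.2333]
 [-0.007   0.0025 -1.      0.288 ]] [ 0.1835  0.2904  1.3315  0.0025  1.5128 -1.5795]
(305, 172, 35, 44)
disc ((321.8022155761719, 199.8230743408203), (18.638051986694336, 18.87571144104004), 82.70236206054688) world [0.5953 0.2337 0.188 ]
side (321, 151, 11, 19) ((326.0, 160.0), (18.0, 10.0), 90.0)
side (321, 151, 12, 19) ((326.5, 160.0), (11.0, 18.0), 0.0)
hover [ 0.563  -0.1182  0.2291]
15 rows [-0.385, -0.971, 0.003, -0.2, -0.24, 0.972] end [ 0.563  -0.1182  0.2291] zmin 0.22907005173854425
15 rows [-0.377, -0.981, 0.055, -0.2, -0.24, 0.972] end [ 0.563  -0.1182  0.2291] zmin 0.2290700517385444
```

The driver is back upright: its outline in the side view matches the start. Next, the cover.

{"method": "jog_arm", "body": {
  "moves": [
    [-0.385, -0.97, 0, -0.2, -0.24, 0.97, -0.2],
    [-0.385, -0.97, 0, -0.2, -0.24, 0.97, -0.2],
    [-0.385, -0.97, 0, -0.2, -0.24, 0.97, -0.2],
    [-0.385, -0.97, 0, -0.2, -0.24, 0.97, -0.2],
    [-0.385, -0.97, 0, -0.2, -0.24, 0.97, -0.2],
    [-0.385, -0.97, 0, -0.2, -0.24, 0.97, -0.2],
    [-0.385, -0.97, 0, -0.2, -0.24, 0.97, -0.2],
    [-0.385, -0.97, 0, -0.2, -0.24, 0.97, -0.2]
  ]
}}

```text
clock: 29.15
eef_pos: [0.6396, 0.0344, 0.2678]
ee_rot: [0.083, 0.29, 0.949, 0.087]
wrist_force: [-0.7, -0.0, -0.1]
width: 0.0511
grasp_force: 0.0
```

{"method": "jog_arm", "body": {
  "moves": [
    [-0.385, -0.97, 0, -0.2, -0.24, 0.97, -0.2],
    [-0.385, -0.97, 0, -0.2, -0.24, 0.97, -0.2],
    [-0.385, -0.97, 0, -0.2, -0.24, 0.97, -0.2],
    [-0.385, -0.97, 0, -0.2, -0.24, 0.97, -0.2],
    [-0.385, -0.97, 0, -0.2, -0.24, 0.97, -0.2],
    [-0.385, -0.97, 0, -0.2, -0.24, 0.97, -0.2],
    [-0.385, -0.97, 0, -0.2, -0.24, 0.97, -0.2],
    [0, 0, 0, 0, 0, 0, -0.2]
  ]
}}

```text
clock: 29.95
eef_pos: [0.557, -0.1188, 0.221]
ee_rot: [0.145, 0.589, 0.781, 0.15]
wrist_force: [-0.3, 0.4, 0.1]
width: 0.0515
grasp_force: 0.0
```

Run:
```python
from h import *
s=manip.get_state();print(s["clock"],s["joints"]);A=cur();B=kn(1.4,0.02);plan(A,B@T([0,0,-.08],R.identity()))
im=manip.snapshot("wrist");cv2.imwrite("pics/w12.png",im);c=manip.camera_info("wrist");A=cur()
h=lambda *p:proj(c,(H()@np.r_[p,1])[:3]).round(1)
q=1.4;k=(.048-.11*np.cos(q),.11*np.sin(q))
print("knob top pred",h(*k,.047),"pin",h(.048,0,.008))
for n,lo,hi in(("yel",(20,120,100),(35,255,255)),("knob",(0,0,0),(180,255,50))):
    for b in blobs(im,lo,hi,(270,185,370,335) if n=="yel" else (295,185,345,235),60)[:2]: print(n,cv2.boundingRect(b))
plan(A,B)
```

```text
29.95 [-0.5752 -0.129   1.9622  0.3277  1.0125 -0.9865]
1 rows [-0.055, 0.35, -0.197, -0.125, -0.043, -0.016] end [ 0.563  -0.1182  0.2291] zmin 0.22097023831559703
knob top pred [331.2 219.7] pin [328.9 323.8]
yel (296, 242, 74, 93)
knob (322, 199, 23, 34)
knob (295, 194, 11, 19)
4 rows [-0.014, 0.072, 0.76, -0.026, -0.009, 0.003] end [ 0.5962 -0.1131  0.1565] zmin 0.15646500692911386
```

{"method": "jog_arm", "body": {
  "moves": [
    [-0.01, 0.09, 0.76, -0.03, -0.01, 0, -0.2],
    [-0.01, 0.09, 0.76, -0.03, -0.01, 0, -0.2],
    [-0.01, 0.09, 0.76, -0.03, -0.01, 0, -0.2],
    [-0.01, 0.09, 0.76, -0.03, -0.01, 0, -0.2],
    [0, 0, 0, 0, 0, 0, -0.2],
    [0, 0, 0, 0, 0, 0, 1],
    [0, 0, 0, 0, 0, 0, 1],
    [0, 0, 0, 0, 0, 0, 1]
  ],
  "squeeze": 40
}}

```text
clock: 30.8
eef_pos: [0.6003, -0.1125, 0.1611]
ee_rot: [0.153, 0.586, 0.781, 0.155]
wrist_force: [-1.6, 1.7, 1.1]
width: 0.0165
grasp_force: 38.9
```

Run:
```python
from h import *
s=manip.get_state();print(s["clock"],s["joints"],s["width"],s["grasp_force"],s["wrist_force"],s["moment"]);A=cur();plan(A,kn(1.4,0));
L=np.linalg.inv(H())@A;print("q tool",np.arctan2(L[0,1],L[1,1]),L[:3,3])
B=plan(A,kn(1.4,.25));C=plan(B,kn(.3,.25));D=plan(C,kn(0,.25));plan(D,kn(0,0))
```

```text
30.8 [-0.5189  0.0398  1.9306  0.3568  0.8496 -0.9956] 0.01654973120772294 38.94893825054169 [-1.5632  1.6834  1.1363] [0.1226 0.3778 0.0866]
1 rows [0.035, -0.226, 0.162, 0.054, -0.172, 0.044] end [ 0.5969 -0.1129  0.155 ] zmin 0.15496967503291556
q tool 1.3956690421950302 [0.035  0.1084 0.0224]
3 rows [-0.022, -0.075, -0.218, 0.016, 0.776, 0.017] end [ 0.5895 -0.1178  0.1735] zmin 0.16106224038236566
11 rows [-0.021, -0.423, -0.005, 0.247, 0.0, -0.969] end [ 0.5221 -0.1983  0.1383] zmin 0.13832679974277443
3 rows [-0.021, -0.423, -0.005, 0.247, 0.0, -0.969] end [ 0.5211 -0.2298  0.1363] zmin 0.13632801980685416
3 rows [0.01, 0.0, 0.274, -0.0, -0.833, -0.0] end [ 0.5258 -0.2293  0.1164] zmin 0.1163831002748472
```

Run:
```python
from h import *
A=cur();B=plan(A,kn(1.45,.24,.008));C=plan(B,kn(.3,.24,.008));D=plan(C,kn(0.02,.24,.008))
```

```text
3 rows [-0.03, -0.003, -0.26, -0.005, 0.742, 0.182] end [ 0.593  -0.1173  0.1785] zmin 0.16106224038236566
12 rows [-0.019, -0.403, -0.005, 0.228, -0.0, -0.931] end [ 0.5214 -0.1985  0.1414] zmin 0.1414199015427387
3 rows [-0.018, -0.392, -0.004, 0.222, -0.0, -0.907] end [ 0.5202 -0.2278  0.1394] zmin 0.1394430525287767
```

{"method": "jog_arm", "body": {
  "moves": [
    [-0.03, 0, -0.26, 0, 0.74, 0.18, 1],
    [-0.03, 0, -0.26, 0, 0.74, 0.18, 1],
    [-0.03, 0, -0.26, 0, 0.74, 0.18, 1],
    [0, 0, 0, 0, 0, 0, 1]
  ]
}}

```text
clock: 31.2
eef_pos: [0.5932, -0.1179, 0.1787]
ee_rot: [0.061, 0.587, 0.776, 0.224]
wrist_force: [0.8, 3.4, -0.2]
width: 0.0165
grasp_force: 39.6
```

{"method": "jog_arm", "body": {
  "moves": [
    [-0.02, -0.4, 0, 0.23, 0, -0.93, 1],
    [-0.02, -0.4, 0, 0.23, 0, -0.93, 1],
    [-0.02, -0.4, 0, 0.23, 0, -0.93, 1],
    [-0.02, -0.4, 0, 0.23, 0, -0.93, 1],
    [-0.02, -0.4, 0, 0.23, 0, -0.93, 1],
    [-0.02, -0.4, 0, 0.23, 0, -0.93, 1]
  ]
}}

```text
clock: 31.8
eef_pos: [0.5462, -0.1456, 0.1541]
ee_rot: [0.08, 0.351, 0.922, 0.143]
wrist_force: [-0.4, 0.4, -0.1]
width: 0.0161
grasp_force: 39.8
```

Run:
```python
from h import *
s=manip.get_state();print(s["clock"],s["width"],s["grasp_force"],s["wrist_force"],s["moment"]);A=cur();L=np.linalg.inv(H())@A
print("q tool",np.arctan2(L[0,1],L[1,1]),"q pos",np.arctan2(L[1,3],.048-L[0,3]),L[:3,3]);B=plan(A,kn(.35,.24,.008));C=plan(B,kn(0,.24,.008))
```

```text
31.8 0.016105411323313123 39.75552320480347 [-0.43    0.3743 -0.1163] [0.1074 0.0422 0.113 ]
q tool 0.8703995550489256 q pos 0.8744046244817074 [-0.0198  0.0811  0.0403]
6 rows [-0.017, -0.368, -0.012, 0.201, -0.003, -0.844] end [ 0.5224 -0.1934  0.1421] zmin 0.1421296514037487
4 rows [-0.016, -0.368, -0.004, 0.208, -0.0, -0.85] end [ 0.5204 -0.2299  0.1394] zmin 0.1394341608205665
```

{"method": "jog_arm", "body": {
  "moves": [
    [-0.02, -0.37, -0.01, 0.2, 0, -0.845, 1],
    [-0.02, -0.37, -0.01, 0.2, 0, -0.845, 1],
    [-0.02, -0.37, -0.01, 0.2, 0, -0.845, 1],
    [-0.02, -0.37, -0.01, 0.2, 0, -0.845, 1],
    [-0.02, -0.37, -0.01, 0.2, 0, -0.845, 1],
    [-0.02, -0.37, -0.01, 0.2, 0, -0.845, 1],
    [0, 0, 0, 0, 0, 0, 1]
  ]
}}

```text
clock: 32.5
eef_pos: [0.5221, -0.1935, 0.1413]
ee_rot: [0.092, 0.114, 0.987, 0.064]
wrist_force: [-3.3, 1.1, -0.6]
width: 0.0168
grasp_force: 39.7
```

{"method": "jog_arm", "body": {
  "moves": [
    [-0.02, -0.37, 0, 0.21, 0, -0.85, 1],
    [-0.02, -0.37, 0, 0.21, 0, -0.85, 1],
    [-0.02, -0.37, 0, 0.21, 0, -0.85, 1],
    [0, 0, 0, 0, 0, 0, 1]
  ]
}}

```text
clock: 32.9
eef_pos: [0.5195, -0.221, 0.1383]
ee_rot: [0.095, -0.009, 0.995, 0.021]
wrist_force: [-5.1, 1.5, -0.3]
width: 0.0164
grasp_force: 39.8
```

Run:
```python
from h import *
s=manip.get_state();print(s["clock"],s["width"],s["grasp_force"],s["wrist_force"],s["moment"]);A=cur();L=np.linalg.inv(H())@A
print("q tool",np.arctan2(L[0,1],L[1,1]),"q pos",np.arctan2(L[1,3],.048-L[0,3]),L[:3,3]);B=plan(A,kn(0,.24,.008));C=plan(B,kn(0,0.,.008))
```

```text
32.9 0.016374559161110514 39.81495022773743 [-5.0552  1.4817 -0.2749] [0.12   0.9184 0.2815]
q tool 0.09128151142451339 q pos 0.08405297258347792 [-0.0576  0.0089  0.0404]
1 rows [-0.038, -0.353, -0.053, 0.235, -0.043, -0.882] end [ 0.5204 -0.2299  0.1394] zmin 0.1382954299096572
3 rows [0.022, 0.0, 0.263, -0.0, -0.8, -0.0] end [ 0.5241 -0.2295  0.12  ] zmin 0.12000833142299386
```

{"method": "jog_arm", "body": {
  "moves": [
    [-0.06, -0.2, -0.03, 0.12, -0.02, -0.45, 1],
    [-0.06, -0.21, -0.03, 0.12, -0.02, -0.47, 1],
    [0, 0, 0, 0, 0, 0, 1]
  ]
}}

```text
clock: 33.2
eef_pos: [0.5203, -0.2306, 0.1386]
ee_rot: [0.095, -0.053, 0.994, 0.006]
wrist_force: [-12.1, 0.9, 0.6]
width: 0.0165
grasp_force: 40.0
```

Run:
```python
from h import *
s=manip.get_state();print(s["clock"],s["width"],s["grasp_force"],s["wrist_force"],s["moment"]);A=cur();L=np.linalg.inv(H())@A
print("q tool",np.arctan2(L[0,1],L[1,1]),"q pos",np.arctan2(L[1,3],.048-L[0,3]),L[:3,3]);B=plan(A,kn(0,.24,.008));plan(A,kn(0,0.,.008),3)
```

```text
33.2 0.016472772613856292 39.96212661266327 [-12.0917   0.9332   0.6242] [-0.0774  2.1332  0.2281]
q tool -0.0027374463416440127 q pos -0.0066540749061459814 [-0.0577 -0.0007  0.0408]
1 rows [-0.014, 0.028, -0.033, 0.02, -0.06, 0.033] end [ 0.5204 -0.2299  0.1394] zmin 0.1385550501117213
3 rows [0.016, 0.009, 0.253, 0.008, -0.82, 0.01] end [ 0.5241 -0.2295  0.12  ] zmin 0.12000833142299386
```

{"method": "jog_arm", "body": {
  "moves": [
    [0.02, 0, 0.25, 0, -0.82, 0, 1],
    [0.02, 0, 0.25, 0, -0.82, 0, 1],
    [0.02, 0, 0.25, 0, -0.82, 0, 1],
    [0, 0, 0, 0, 0, 0, 1]
  ]
}}

```text
clock: 33.6
eef_pos: [0.5242, -0.23, 0.1195]
ee_rot: [0.218, -0.051, 0.974, 0.013]
wrist_force: [-13.3, 1.1, 1.2]
width: 0.0165
grasp_force: 40.3
```

Run:
```python
from h import *
s=manip.get_state();print(s["clock"],s["width"],s["grasp_force"],s["wrist_force"],s["moment"]);A=cur();L=np.linalg.inv(H())@A
print("q tool",np.arctan2(L[0,1],L[1,1]),"q pos",np.arctan2(L[1,3],.048-L[0,3]),L[:3,3])
```

```text
33.6 0.016526235559538593 40.304104685783386 [-13.3137   1.0595   1.2029] [0.0335 2.3058 0.4503]
q tool 0.00023148639777573733 q pos -0.004579483411211464 [-0.0622 -0.0005  0.0218]
```

{"method": "jog_arm", "body": {
  "moves": [
    [0, 0, 0, 0, 0, 0, 0.3],
    [0, 0, 0, 0, 0, 0, -0.2],
    [0, 0, 0, 0, 0, 0, -0.2],
    [0, 0, 0, 0, 0, 0, -0.2],
    [0, 0, -0.6, 0, 0, 0, -0.2],
    [0, 0, -1, 0, 0, 0, -0.2],
    [0, 0, -1, 0, 0, 0, -0.2],
    [0, 0, -1, 0, 0, 0, -0.2]
  ]
}}

```text
clock: 34.4
eef_pos: [0.4889, -0.2351, 0.2045]
ee_rot: [0.22, -0.053, 0.974, 0.011]
wrist_force: [0.6, -0.4, 0.2]
width: 0.0513
grasp_force: 0.0
```

{"method": "jog_arm", "body": {
  "moves": [
    [0, 0, -1, 0, 0, 0, -0.2],
    [0, 0, -1, 0, 0, 0, -0.2],
    [0, 0, 0, 0, 0, 0, -0.2],
    [0, 0, 0, 0, 0, 0, -0.2]
  ]
}}

```text
clock: 34.8
eef_pos: [0.4679, -0.2377, 0.2488]
ee_rot: [0.221, -0.052, 0.974, 0.011]
wrist_force: [0.2, -0.9, -0.7]
width: 0.0511
grasp_force: 0.0
```

Run:
```python
from h import *
s=manip.get_state();print(s["clock"],s["eef_pos"],s["wrist_force"],s["width"])
im=manip.snapshot("wrist");cv2.imwrite("pics/w13.png",im);c=manip.camera_info("wrist")
h=lambda *p:proj(c,(H()@np.r_[p,1])[:3]).round(1)
print("pred knob top",h(-.062,0,.047),"yel L/R/bot",h(0,-.032,.008),h(0,.032,.008),h(-.032,0,.008),"catch",h(-.04,.0125,.016))
for n,lo,hi,roi in(("yel",(20,120,100),(35,255,255),(240,150,400,330)),("red",(0,150,80),(6,255,255),(300,150,360,260)),("knob",(0,0,0),(180,255,50),(300,140,340,210))):
    for b in blobs(im,lo,hi,roi,8)[:2]: print(n,cv2.contourArea(b),cv2.boundingRect(b))
sd=manip.snapshot("side");s0=cv2.imread("pics/side0.png");tp=manip.snapshot("top");t0=cv2.imread("pics/top0.png")
for n,a,b,roi in(("side stand",sd,s0,(335,215,415,255)),("side rack",sd,s0,(300,145,345,215)),("top rack",tp,t0,(205,145,290,205)),("cup/bottle",tp,t0,(295,150,335,235)),("tape",tp,t0,(445,190,480,225)),("carton",tp,t0,(165,185,212,225))):
    x0,y0,x1,y1=roi;d=cv2.absdiff(a,b).max(2)[y0:y1,x0:x1];m=(d>60);print(n,m.sum(),np.argwhere(m).mean(0).round()[::-1]+[x0,y0] if m.any() else "")
for i in(s0,sd):
    print("bar side",[cv2.boundingRect(b) for b in blobs(i,(20,120,120),(35,255,255),(340,210,410,270),5)],[cv2.boundingRect(b) for b in blobs(i,(0,0,0),(180,255,60),(335,232,360,256),10)][:2])
```

```text
34.8 [ 0.4679 -0.2377  0.2488] [ 0.1624 -0.864  -0.7054] 0.0510849377344678
pred knob top [323.3 190.8] yel L/R/bot [292.7 237.9] [352.6 238.1] [322.8 209.5] catch [335.3 204.4]
yel 1995.5 (294, 209, 59, 77)
red 45.5 (332, 203, 7, 11)
knob 87.0 (315, 174, 18, 13)
side stand 45 [405. 252.]
side rack 721 [314. 173.]
top rack 0 
cup/bottle 0 
tape 319 [456. 216.]
carton 0 
bar side [(364, 221, 35, 28), (362, 227, 19, 12)] [(341, 237, 11, 15)]
bar side [(364, 221, 35, 28), (362, 227, 19, 12)] [(341, 238, 11, 14)]
```

Run:
```python
from h import *
tp=manip.snapshot("top")
for i in(cv2.imread("pics/top0.png"),tp): print([cv2.boundingRect(b) for b in blobs(i,(20,120,100),(35,255,255),(440,185,485,228),5)], i[216,452:460].tolist())
sd=manip.snapshot("side")
print([cv2.boundingRect(b) for b in blobs(sd,(20,120,100),(35,255,255),(330,335,385,380),20)],[cv2.boundingRect(b) for b in blobs(cv2.imread("pics/side0.png"),(20,120,100),(35,255,255),(330,335,385,380),20)])
```

```text
[(451, 199, 23, 22)] [[92, 122, 92], [61, 125, 135], [58, 162, 176], [86, 211, 217], [106, 239, 242], [109, 247, 249], [110, 248, 250], [113, 246, 249]]
[(452, 199, 22, 19)] [[58, 59, 60], [68, 69, 69], [62, 63, 62], [65, 65, 65], [77, 78, 78], [85, 86, 87], [85, 85, 86], [83, 94, 96]]
[(339, 339, 36, 38)] [(339, 340, 36, 37)]
```

The tape hasn't moved; the arm was only blocking part of the top view. Everything matches the starting state, so I'm handing in.

```bash
python3 -c "
from workcell import manip
print(manip.hand_in())"
```

```text
the job is handed in; nothing more can be done
None
```

The job is handed in at about 35 s: the nut was turned until torque rose to 0.73 N m at its stop, the blue driver stands upright in its pocket, the cover is shut and the bar is down behind its catch; the driver hit the pocket rim on its way back (82 N at the wrist, under the 120 N limit) before it went in, and the bystanders I compared with the start pictures had not moved.

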